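# Book out and peel a parts tray off a stuck stack

## Task

Book out a parts tray: pick up the hand scanner, hold it steady for a good second with its window square on to the bar label on the sloped block, about 7 to 8 cm away, then lay the scanner back on its mat and let go. Then peel the top tray off the stack, where the formed trays cling together: pinch its rim and lift one corner first, a good two centimetres, with the opposite corner still down, so that the tray below stays put. Finish holding the top tray in the gripper, still and level, about 15 cm above the middle of the light panel; do not put it down, and leave the glue jar and the hammer alone.

Things in the scene. Friction and masses are not known exactly. Their poses are not given: they have to be found in the camera images.
- scanner: loose hand scanner, 200 g, 180 mm long (x), lying flat. Origin: on its underside (z up), 95 mm from the handle's end. Black handle 30 mm wide (y), 32 mm tall, x = -95 to +35 mm; grey head 50 x 56 x 40 mm tall at x = +35 to +85 mm. The window is in the head's underside at x = +60 mm and looks along -z. Centre of mass at about x = +13 mm.
- spot (a point): imaginary point 75 mm in front of the scanner's window, on its line of sight (x = +60, y = 0, z = -75 mm in the scanner's frame); the scanner reads when this point lies at the label's centre (within 25 mm) and the scanner's z is parallel to the label's z (within 0.2 rad)
- mat: fixed black rubber mat 250 x 120 mm (x, y), 6 mm thick, on which the scanner lies, its long axis along the mat's x. Origin: centre of its underside on the bench.
- label: bar label, white with black bars, 56 x 64 mm, fixed on a wooden sloped block 80 x 80 mm. Origin: centre of the label's face, 45 mm above the bench. z: out of the face, leaning 0.35 rad (20 degrees) from vertical towards the label's lower edge (-x side).
- tray_top: loose top tray, grey plastic, about 120 g (varies), 170 x 130 mm (x, y) over the rim, 38 mm tall. Origin: centre of its underside (52 mm above the bench at the start), z up. The rim is a bar 10 mm wide, 20 mm tall (z = 18 to 38 mm) all round: long sides along x centred at y = +-60 mm, short sides centred at x = +-80 mm. Inside it is open, 150 x 110 mm between the rims down to a step at z = 20 mm.
- corner_a (a point): rim-top corner of the top tray at x = +80, y = +60 mm (height 90 mm at the start); diagonal to corner_c. The rim's outside drops straight to the like rim below: pinch the top rim with one finger inside and one outside, tips no more than 15 mm below its top, or the tray below is gripped too.
- corner_b (a point): rim-top corner of the top tray at x = -80, y = +60 mm; diagonal to corner_d. The tray clings by four snap beads under its long sides at x = +-55 mm; each holds a few newtons and lets go once that place is raised about 6 mm, so tipping the tray 0.22 rad about a short side frees it.
- corner_c (a point): rim-top corner of the top tray at x = -80, y = -60 mm. Once unstuck, the tray must rise about 20 mm to leave the nest (up to 7 mm side play when seated).
- corner_d (a point): rim-top corner of the top tray at x = +80, y = -60 mm
- tray_mid: the like tray nested just below the top one, loose but stuck harder to the tray under it; origin: centre of its underside, 32 mm above the bench; its rim top is at 70 mm. It must stay.
- stack: fixed plywood board 210 x 170 x 12 mm with the bottom tray fixed on it; the three trays sit square on it. Origin: centre of the board's underside on the bench.
- panel: fixed flat light panel, white in an aluminium frame, 160 x 160 mm, 11 mm high. Origin: centre of its underside on the bench.
- glue: bystander: white glue jar with a black cap, 60 mm across, 90 mm tall; origin: centre of its underside
- hammer: bystander: hammer lying on the bench; origin: middle of its underside
Not all that is in view belongs to the job. There is more than one size of the scanner; the one meant has the size given above.

How it is judged (in metres and radians):
On the way, in this order (a step that is already met when the one before it is completed fails the run):
1. the scanner, held in the gripper, looks square on at the label's centre from about 75 mm, steadily for 1 s (distance between spot and label below 0.025 m and angle between the z axis of scanner and the z axis of label, either way round below 0.2 rad and linear speed of scanner below 0.03 m/s and angular speed of scanner below 0.2 rad/s and contact force between the fingers and scanner above 1 N), for 1 s.
2. the scanner lies on its mat again, released (horizontal distance between scanner and mat below 0.045 m and angle between the x axis of scanner and the x axis of mat, either way round below 0.4 rad and height (world z) of scanner below 0.012 m and angle between scanner's own z axis and vertical below 0.1 rad and linear speed of scanner below 0.03 m/s and contact force between the fingers and scanner below 0.1 N), for 0.2 s.
3. one corner of the top tray is lifted 18 mm by the fingers while the opposite corner is still down (raised less than 6 mm) (contact force between the fingers and tray_top above 1 N and ((height (world z) of corner_a above 0.108 m and height (world z) of corner_c below 0.096 m) or (height (world z) of corner_b above 0.108 m and height (world z) of corner_d below 0.096 m) or (height (world z) of corner_c above 0.108 m and height (world z) of corner_a below 0.096 m) or (height (world z) of corner_d above 0.108 m and height (world z) of corner_b below 0.096 m))), for 0.05 s.
At the end, for the whole second after the job is handed in: Top tray held still in the fingers, underside 110-220 mm above the bench, centre within 50 mm of the panel's middle in plan, level within 0.2 rad; tray below within 10 mm of its place, not raised 5 mm; scanner at rest on its mat, centres within 45 mm, long axes within 0.4 rad (contact force between the fingers and tray_top above 1 N and horizontal distance between tray_top and panel below 0.05 m and height (world z) of tray_top between 0.11 and 0.22 m and angle between tray_top's own z axis and vertical below 0.2 rad and linear speed of each of tray_top, scanner below 0.03 m/s and angular speed of tray_top below 0.2 rad/s and height (world z) of tray_mid between 0.027 and 0.037 m and distance of tray_mid from where it was at the start of the episode below 0.01 m and horizontal distance between scanner and mat below 0.045 m and angle between the x axis of scanner and the x axis of mat, either way round below 0.4 rad and height (world z) of scanner below 0.012 m and angle between scanner's own z axis and vertical below 0.1 rad); the arm keeps its last pose, push and grip.
It fails at once if the tray below is pulled up out of the stack (height (world z) of tray_mid above 0.039 m).
It fails at once if a bystander (glue jar, hammer) is moved more than 30 mm (distance of any of glue, hammer from where it was at the start of the episode above 0.03 m).
It also fails if it takes over 72 s, if anything falls off the work surface, if the arm or the gripper's body presses on something with over 40 N, if the wrist force passes 120 N, or if a joint passes its speed limit or range.

## Robot

A 6-joint arm with a two-finger parallel gripper is mounted at the origin on the work surface. World frame = base frame: x ahead of the robot, y to its left, z up, the work surface at z = 0. Lengths are in mm, angles in degrees, forces in N, time in s.
With the tool pointing down it reaches from about 350 to 850 mm from the base axis. Payload 8.1 kg.
Tool frame: the origin (TCP) lies at the very end of the fingers, on their centre line; the grasp point (between the pads) lies 19 mm behind it (r.grasp_offset is the distance from the TCP to the grasp point, in mm); z points along the fingers, y is the line along which they close (so a half turn about z gives the same grasp; the last joint's range is limited). The gripper opens to 85 mm and grips with 20 to 120 N. Pads are 22 mm wide; open, the fingers measure 114 mm over their backs; the gripper's body (76 mm by 85 mm) begins 54 mm behind the grasp point. The pads swing forward as they close: fully open they stand 13 mm farther back than shut.
Start: joints at [70.967, 7.471, 85.268, -0, 87.261, -4.893], TCP at [146.559, 581.83, 207.992] pointing down, gripper open.
Joint ranges: [-169.43, 169.43], [-51.17, 129.36], [1.28, 143.12], [-76.62, 256.62], [0, 156.53], [-152.29, 152.29]. Speed limits (degrees/s): [136.94, 136.94, 159.86, 180, 180, 180].

## Interface

Orientations are given as [roll, pitch, yaw] about the fixed x, y, z axes, in that order (R = Rz(yaw) Ry(pitch) Rx(roll)).
In Python, from bench import r gives the robot as it stands.
- The arm moves only by the tool carry_out, never from a script. Its argument "commands" is a list of rows, each an object with "jaw": the finger opening in m, from 0 to 0.0854; "translation": the shift along the tool's x, y, z in m, a list of three; "spin": the turn about the tool's z in rad. A call has exactly 8 rows; each row shifts and turns the commanded pose from where the row before left it, along the tool's axes as they then stand; what a row does not reach is not made up. A row lasts 1/12 s, in which the tool goes at most 41.7 mm and 7.16 degrees, less where a joint would pass 70% of its speed; a pose out of reach is approached as far as the arm can. A call is refused whole if a number of a shift passes 0.0417 or a number of a turn 0.125, either way. A call with a gripper value outside its range is refused whole. The fingers move at their own pace and stop on an object; "squeeze" is the grip in N (left out, the last holds). Time passes only in rows, so rows that do not move let the fingers close, or fill a call up. It gives the time, the measured TCP pose, the force, the opening and the grip force at its end, in the units of the state.
- r.sense(): the state, without advancing time (a new reading comes with each control period).
- r.snapshot(name): name is "scene" or "side" or "wrist"; returns a dict with "pixels" (420x560x3 uint8, blue, green, red), "K" (3x3 intrinsics, pixels), "dist_coeffs" ([k1, k2, p1, p2, k3] as OpenCV has them; the pictures are not rectified), "extrinsics" (4x4, takes a point from camera to world coordinates). Camera axes: x right, y down, z forward; pixel columns grow to the right and rows downward; lengths in mm; the calibration is good to about 2 mm. A picture is of the moment at which its call begins. There is no depth.
- r.hand_in(): hands the job in; it is judged then, once.
Trained networks look in a picture, given as the dict that the camera call returned (one of the last four; its "shot" number tells which), for a name from the list of things; names that differ only in an ending like _2 or _b are one class to them, and where a whole thing is asked for, a point or a joint stands for the part that bears it (a point fixed in the world has none). Each returns a list of dicts, best first, with "score" (0 to 1); they miss things now and then, are a little off and sometimes report something else, mostly with a low value. They report only what shows in the picture. A call takes as long as a camera call. They do not tell look-alikes from the thing itself.
- r.spot_in(picture, target): "xy" ([column, row] in pixels, amid what is visible of it).
- r.regions_of(picture, target): "pixels" (420x560 bool, what is visible of it) and "xy" ([column, row] in pixels, amid what is visible of it).
- r.landmark_of(picture, target): "xy" ([column, row] in pixels: a listed point, or the origin of a listed thing).
The state is a dict: "time": time; "joint_pos": joint angles; "qd": joint speeds; "joint_efforts": joint torques, N m; "tool_pos": TCP position; "tcp_rot": TCP orientation; "ft_force": force on the tool from outside, world axes, zero at the start; "wrist_torque": the same for the moment, N m; "finger_gap": finger opening in mm; "grip_force": force on a finger pad.
Only numpy, scipy, OpenCV 4.12 (cv2) and the standard library are available. Lean on these libraries where they do the work, as an engineer would, in place of code of your own. Each camera call takes 0.05 s, during which the arm holds its last target. There are 200 camera calls.

## Working session

There is one attempt and no reset: what is moved stays moved. The work goes in short steps, Python scripts to look and compute and a tool call to move; the robot and the scene stay as the last step left them, time stands still between calls to the robot, and variables do not carry over. Pictures are saved under pics/ and viewed, at most 10 in all, crops included, and the job is handed in when it is done.

Besides the shell and the picture viewer there is one more tool, called after "Request:" in YAML: its name, and indented under it one key for each argument. carry_out: Moves the arm, as the interface text tells. Its arguments: {"type":"object","properties":{"commands":{"type":"array","items":{"type":"object","properties":{"jaw":{"type":"number"},"translation":{"type":"array","items":{"type":"number"}},"spin":{"type":"number"}}}},"squeeze":{"type":"number"}},"required":["commands"]}

```bash
mkdir -p pics; ls; python3 - <<'E'
from bench import r
import cv2
s=r.sense(); print({k:s[k] for k in('time','tool_pos','tcp_rot','finger_gap')})
for n in('scene','side'):
    p=r.snapshot(n); cv2.imwrite(f'pics/{n}0.png',p['pixels']); print(n,p['extrinsics'].round(2).tolist() if hasattr(p['extrinsics'],'round') else p['extrinsics'])
    for t in('scanner','mat','label','corner_a','corner_b','corner_c','corner_d','tray_top','stack','panel','glue','hammer'):
        print(t,[([round(float(v)) for v in d['xy']],round(float(d['score']),2)) for d in r.landmark_of(p,t)])
E
```

```text
pics
{'time': 0.0, 'tool_pos': array([146.38485315, 581.28309071, 206.96274017]), 'tcp_rot': array([-1.79898314e+02, -9.43251168e-03,  1.65858290e+02]), 'finger_gap': 85.09142434138167}
scene [[-0.57, 0.67, -0.47, 1109.95], [0.82, 0.47, -0.32, 292.31], [0.01, -0.57, -0.82, 1119.15], [0.0, 0.0, 0.0, 1.0]]
scanner [([141, 154], 0.75), ([339, 229], 0.74), ([233, 181], 0.71), ([298, 121], 0.71), ([444, 281], 0.65)]
mat [([228, 182], 0.64)]
label [([298, 277], 0.84)]
corner_a [([446, 246], 0.91), ([489, 266], 0.78), ([411, 283], 0.71), ([452, 315], 0.58), ([340, 229], 0.44)]
corner_b [([446, 246], 0.91), ([489, 266], 0.78), ([411, 283], 0.71), ([452, 315], 0.58), ([340, 229], 0.44)]
corner_c [([446, 246], 0.91), ([489, 266], 0.78), ([411, 283], 0.71), ([452, 315], 0.58), ([340, 229], 0.44)]
corner_d [([446, 246], 0.91), ([489, 266], 0.78), ([411, 283], 0.71), ([452, 315], 0.58), ([340, 229], 0.44)]
tray_top [([446, 283], 0.6)]
stack []
panel [([339, 230], 0.68)]
glue [([363, 349], 0.65)]
hammer [([196, 258], 0.59)]
side [[-0.98, -0.11, 0.19, 158.95], [-0.22, 0.53, -0.82, 1257.09], [-0.02, -0.84, -0.55, 950.84], [0.0, 0.0, 0.0, 1.0]]
scanner [([289, 182], 0.83)]
mat [([286, 187], 0.72)]
label [([212, 222], 0.7)]
corner_a [([266, 312], 0.81), ([281, 282], 0.77), ([203, 296], 0.7), ([225, 264], 0.58), ([244, 312], 0.36)]
corner_b [([266, 312], 0.81), ([281, 282], 0.77), ([203, 296], 0.7), ([225, 264], 0.58), ([244, 312], 0.36)]
corner_c [([266, 312], 0.81), ([281, 282], 0.77), ([203, 296], 0.7), ([225, 264], 0.58), ([244, 312], 0.36)]
corner_d [([266, 312], 0.81), ([281, 282], 0.77), ([203, 296], 0.7), ([225, 264], 0.58), ([244, 312], 0.36)]
tray_top [([241, 298], 0.71)]
stack [([248, 315], 0.89), ([243, 299], 0.3), ([268, 311], 0.29)]
panel [([280, 246], 0.98)]
glue [([166, 277], 0.69)]
hammer [([211, 190], 0.58), ([244, 298], 0.17)]
```

View pics/scene0.png

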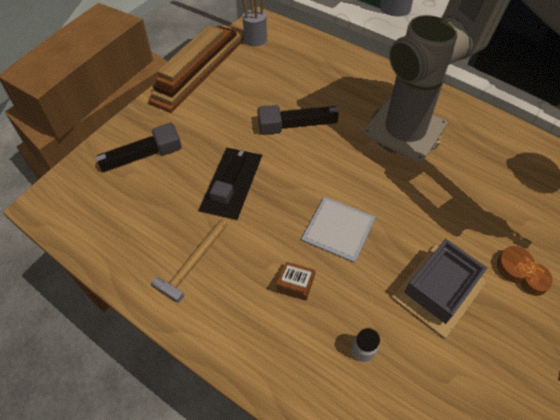

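View pics/side0.png

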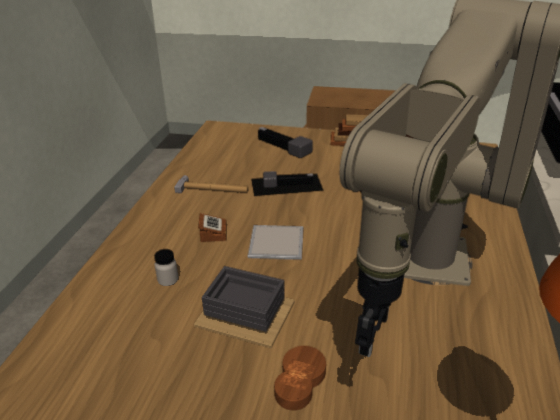

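The views agree. Three scanner-like things: scene (141,154), (298,121) and (233,181). The last is the one on the black mat and looks the smallest, so it probably has the right size. I'll measure it and check it in a crop. The tray stack is at (446,283), the panel at (339,230), the label at (298,277), the glue at (363,345) and the hammer at (196,258).

```bash
cat > h.py <<'E'
from bench import r
import cv2, numpy as np
def und(p,xy): return cv2.undistortPoints(np.float64(xy).reshape(-1,1,2),np.float64(p['K']),np.float64(p['dist_coeffs'])).reshape(-1,2)
def rays(p,xy):
    E=np.array(p['extrinsics']); n=und(p,xy); d=np.c_[n,np.ones(len(n))]@E[:3,:3].T
    return E[:3,3],d/np.linalg.norm(d,axis=1)[:,None]
def plane(p,xy,z):
    o,d=rays(p,xy); return (o+d*((z-o[2])/d[:,2])[:,None])[:,:2]
def tri(obs):
    A=np.zeros((3,3));b=np.zeros(3);L=[]
    for p,xy in obs:
        o,d=rays(p,[xy]);M=np.eye(3)-np.outer(d[0],d[0]);A+=M;b+=M@o;L.append((M,o))
    x=np.linalg.solve(A,b); return x,[round(float(np.linalg.norm(M@(x-o))),1) for M,o in L]
def proj(p,X):
    E=np.linalg.inv(np.array(p['extrinsics'])); 
    return cv2.projectPoints(np.float64(X).reshape(-1,1,3),cv2.Rodrigues(E[:3,:3])[0],E[:3,3],np.float64(p['K']),np.float64(p['dist_coeffs']))[0].reshape(-1,2)
def rect(p,reg,z):
    m=reg['pixels'].astype(np.uint8); c=max(cv2.findContours(m,cv2.RETR_EXTERNAL,cv2.CHAIN_APPROX_NONE)[0],key=len).reshape(-1,2)
    return cv2.minAreaRect(np.float32(plane(p,c,z)))
E
python3 - <<'E'
from h import *
P={n:r.snapshot(n) for n in('scene','side')}
Z=dict(mat=6,label=45,panel=11,stack=12,tray_top=90,scanner=30,glue=45,hammer=10)
for t,z in Z.items():
    for n,p in P.items():
        for g in r.regions_of(p,t)[:5]:
            if g['score']>.3:
                q=rect(p,g,z); print(t,n,np.round(g['xy']),'c',np.round(q[0]),'wh',np.round(q[1]),'ang',round(q[2],1),round(g['score'],2))
for t in('scanner','spot','label','mat','panel','stack','tray_top'):
    a,b=[r.landmark_of(p,t) for p in P.values()]
    for i in a[:5]:
        for j in b[:2]:
            if j['score']<.35 or i['score']<.35: continue
            x,e=tri([(P['scene'],i['xy']),(P['side'],j['xy'])])
            if max(e)<12: print('tri',t,np.round(x),e)
a,b=[r.landmark_of(p,'corner_a') for p in P.values()]
for i in a:
    for j in b:
        x,e=tri([(P['scene'],i['xy']),(P['side'],j['xy'])])
        if max(e)<6 : print('corner',np.round(x),e,np.round(i['score'],2))
def crop(n,c,k): return cv2.resize(P[n]['pixels'][c[1]-40:c[1]+40,c[0]-50:c[0]+50],None,fx=4,fy=4,interpolation=cv2.INTER_CUBIC)
cv2.imwrite('pics/crop1.png',cv2.resize(np.vstack([np.hstack([crop('scene',(232,185),4),crop('side',(287,184),4)]),np.hstack([crop('scene',(297,280),4),crop('side',(212,228),4)])]),(800,600)))
E
```

```text
mat scene [233. 187.] c [ 507. -326.] wh [253. 122.] ang 19.6 0.59
mat side [253. 325.] c [469. 334.] wh [189. 212.] ang 82.3 0.72
mat side [283. 190.] c [ 501. -324.] wh [250. 135.] ang 19.3 0.6
label scene [295. 276.] c [671.  16.] wh [71. 83.] ang 16.6 0.9
label side [212. 224.] c [665.  21.] wh [ 76. 120.] ang 81.1 0.58
panel scene [340. 228.] c [466.  23.] wh [164. 162.] ang 8.8 0.97
panel side [278. 243.] c [459.  26.] wh [160. 180.] ang 8.5 0.57
stack scene [429. 306.] c [474. 340.] wh [171. 214.] ang 81.4 0.57
stack side [251. 324.] c [468. 342.] wh [185. 212.] ang 82.5 0.93
stack side [242. 291.] c [496. 265.] wh [171. 199.] ang 81.4 0.52
tray_top scene [447. 278.] c [476. 339.] wh [132. 183.] ang 82.8 0.77
tray_top side [243. 291.] c [467. 347.] wh [150. 177.] ang 82.7 0.91
scanner scene [144. 149.] c [ 586. -635.] wh [127. 267.] ang 63.7 0.81
scanner scene [230. 181.] c [ 503. -333.] wh [198.  66.] ang 16.4 0.8
scanner scene [290. 116.] c [ 183. -302.] wh [126. 268.] ang 43.8 0.57
scanner side [286. 176.] c [ 500. -328.] wh [179. 103.] ang 11.3 0.67
scanner side [290. 144.] c [ 572. -643.] wh [149. 319.] ang 52.7 0.63
glue scene [366. 343.] c [724. 251.] wh [85. 62.] ang 5.8 0.64
hammer scene [183. 269.] c [ 765. -265.] wh [266.  97.] ang 11.0 0.77
hammer scene [443. 278.] c [425. 342.] wh [142. 195.] ang 81.1 0.49
hammer side [210. 186.] c [ 772. -269.] wh [267. 116.] ang 13.0 0.81
tri scanner [ 504. -335.   -0.] [2.3, 2.3]
tri scanner [ 572. -650.  -11.] [6.9, 6.9]
tri label [668.  19.  49.] [3.7, 3.7]
tri mat [ 500. -352.  -27.] [3.4, 3.4]
tri stack [456. 344.  12.] [11.6, 11.6]
tri tray_top [477. 336.  57.] [0.4, 0.4]
corner [483. 408. 213.] [4.5, 4.5] 0.85
corner [386. 290.  93.] [1.0, 1.0] 0.64
corner [560. 374.  85.] [0.0, 0.0] 0.59
corner [543. 268.  85.] [1.6, 1.6] 0.56
```

View pics/crop1.png

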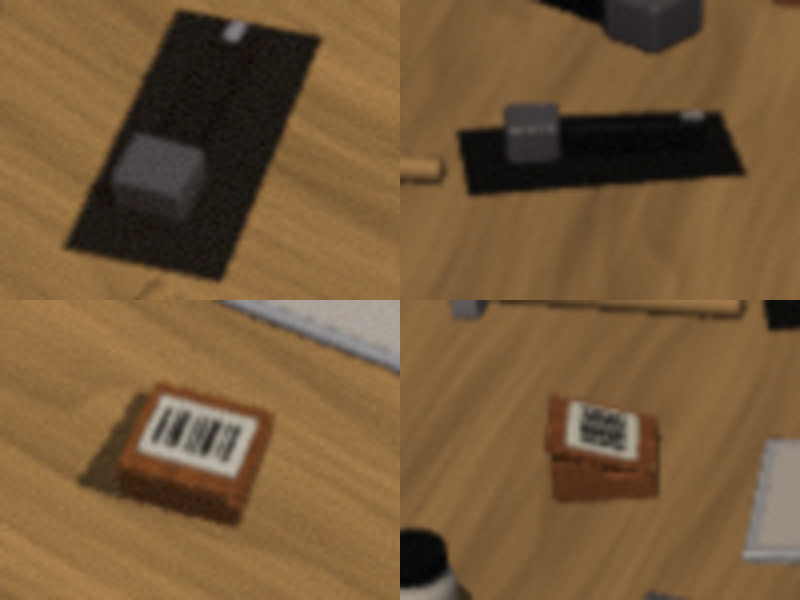

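```bash
cat >> h.py <<'E'
from scipy.optimize import minimize
def box(x0,x1,y0,y1,z0,z1): return np.array([[x,y,z] for x in(x0,x1) for y in(y0,y1) for z in(z0,z1)],float)
def pose(V,x,y,yaw):
    c,s=np.cos(np.radians(yaw)),np.sin(np.radians(yaw)); return V@np.array([[c,-s,0],[s,c,0],[0,0,1]]).T+[x,y,0]
def iou(q,parts,views):
    t=0
    for p,m in views:
        im=np.zeros((1680,2240),np.uint8)
        for V in parts:
            u=proj(p,pose(V,*q)); cv2.fillConvexPoly(im,cv2.convexHull(np.round(u*4+1.5).astype(np.int32)),1)
        im=cv2.resize(im.astype(np.float32),(560,420),interpolation=cv2.INTER_AREA); t+=np.minimum(im,m).sum()/np.maximum(im,m).sum()
    return t/len(views)
def fit(parts,views,q0):
    q0=np.array(q0,float); S=np.vstack([q0,q0+[8,0,0],q0+[0,8,0],q0+[0,0,6]])
    o=minimize(lambda q:-iou(q,parts,views),q0,method='Nelder-Mead',options=dict(initial_simplex=S,maxiter=90,xatol=.1,fatol=1e-4)); return np.round(o.x,1),round(-o.fun,3)
def mask(p,t,near):
    g=[g for g in r.regions_of(p,t) if np.hypot(*(np.array(g['xy'])-proj(p,[near])[0]))<14]
    return g[0]['pixels'].astype(np.float32) if g else None
t=np.tan(.35)*40
SLOPE=np.array([[x,y,z] for x in(-40,40) for y in(-40,40) for z in(0,45+x*np.tan(.35))],float)
MAT=[box(-125,125,-60,60,0,6)]; SCAN=[box(-95,35,-15,15,6,38),box(35,85,-28,28,6,46)]
TRAY=[box(-85,85,-65,65,70,90)]; STACK=[box(-105,105,-85,85,0,12),box(-85,85,-65,65,0,90)]; PANEL=[box(-80,80,-80,80,0,11)]
E
python3 - <<'E'
from h import *
P={n:r.snapshot(n) for n in('scene','side')}
def V(t,near): return [(p,m) for p in P.values() if (m:=mask(p,t,near)) is not None]
v=V('label',[670,18,45]); print(len(v))
for k in range(4):
    print('label',k,fit([SLOPE],v,[670,18,12+90*k-(360 if k>1 else 0)]), [fit([SLOPE],[w],[670,18,12+90*k]) for w in v])
for n,t,M,q,z in(('mat','mat',MAT,[505,-326,19],3),('scan','scanner',SCAN,[504,-335,18],20),('tray','tray_top',TRAY,[473,337,-8],80),('panel','panel',PANEL,[463,25,9],5)):
    v=V(t,[q[0],q[1],z]); print(n,len(v),fit(M,v,q),[fit(M,[w],q) for w in v])
E
```

```text
2
label 0 (array([667.8,  13.8,  19.3]), np.float64(0.665)) [(array([663.8,  12.7,  18. ]), np.float64(0.719)), (array([681.6, -20. ,  21.4]), np.float64(0.641))]
label 1 (array([669.7,  11.4, 106.7]), np.float64(0.59)) [(array([665.4,  11.8, 103.7]), np.float64(0.68)), (array([680.6, -22.2, 108.5]), np.float64(0.752))]
label 2 (array([ 672.1,   12.6, -166.4]), np.float64(0.575)) [(array([670.6,  13.2, 194.5]), np.float64(0.621)), (array([683.7, -20. , 202.9]), np.float64(0.639))]
label 3 (array([668.6,  14.3, -71.7]), np.float64(0.598)) [(array([663.7,  13.1, 288.8]), np.float64(0.659)), (array([681.5, -23.1, 285.5]), np.float64(0.559))]
mat 2 (array([ 504.5, -330.2,   19.7]), np.float64(0.623)) [(array([ 506. , -329. ,   20.6]), np.float64(0.667)), (array([ 503.8, -332.1,   18.8]), np.float64(0.585))]
scan 2 (array([ 504.5, -333.1,   16.4]), np.float64(0.842)) [(array([ 503.7, -332.4,   17.1]), np.float64(0.836)), (array([ 505.2, -334.7,   14.2]), np.float64(0.85))]
tray 2 (array([470.2, 338.9,  -7.1]), np.float64(0.956)) [(array([470.3, 338.8,  -7.4]), np.float64(0.973)), (array([471. , 337.5,  -7.3]), np.float64(0.944))]
panel 2 (array([461.6,  20.1,   9.6]), np.float64(0.949)) [(array([463. ,  20.7,   9. ]), np.float64(0.962)), (array([460.2,  19.1,  10.8]), np.float64(0.945))]
```

```bash
python3 - <<'E'
from h import *
P={n:r.snapshot(n) for n in('scene','side')}
ct,st=np.cos(.35),np.sin(.35)
def face(a,b): return [np.array([[x*ct,y,45+x*st] for x in(-a,a) for y in(-b,b)])]
m=[(p,mask(p,'label',[670,18,45])) for p in P.values()]
W=[]
for p,k in m:
    b=p['pixels'].astype(int); c=proj(p,[[668,15,45]])[0]; yy,xx=np.mgrid[:420,:560]
    near=np.hypot(xx-c[0],yy-c[1])<24
    w=((b[...,0]>0.62*b[...,2])&near).astype(np.uint8)      # not brown
    w=cv2.morphologyEx(w,cv2.MORPH_CLOSE,np.ones((3,3)))
    n,l,s,_=cv2.connectedComponentsWithStats(w); i=1+np.argmax(s[1:,4]); w=(l==i); print(s[i],k.sum()); W.append((p,w.astype(np.float32)))
for k in range(4):
    q=[668,15,14+90*k]
    print(k,'white',fit(face(28,32),W,q),'net80',fit(face(42,40),m,q),[fit([SLOPE],[w],q) for w in m[:0]])
vis=[]
for (p,_),(_,w) in zip(m,W):
    im=cv2.resize(p['pixels'],None,fx=8,fy=8,interpolation=cv2.INTER_CUBIC); c=(proj(p,[[668,15,35]])[0]*8).astype(int)
    for k,col in((0,(0,255,0)),(1,(255,0,0)),(2,(0,0,255)),(3,(0,255,255))):
        a=im.copy()
        F=pose(np.vstack([face(28,32)[0][[0,1,3,2]]]),668,15,16.5+90*k); T=pose(SLOPE,668,15,16.5+90*k)
        cv2.polylines(a,[(proj(p,F)*8+4).astype(np.int32)],True,col,1)
        for i,j in((0,1),(2,3),(4,5),(6,7),(0,2),(2,6),(6,4),(4,0),(1,3),(3,7),(7,5),(5,1)):
            A,B=(proj(p,T[[i,j]])*8+4).astype(int); cv2.line(a,A.tolist(),B.tolist(),col,1)
        vis.append(a[c[1]-150:c[1]+150,c[0]-100:c[0]+100].copy() if 0 else a[c[1]-150:c[1]+150,c[0]-100-50:c[0]+150])
cv2.imwrite('pics/lab.png',cv2.resize(np.vstack([np.hstack(vis[:4]),np.hstack(vis[4:])]),(800,400)))
E
```

```text
[281 265  30  23 442] 791.0
[203 215  19  16 232] 425.0
0 white (array([666.5,  16.2,  13.9]), np.float64(0.91)) net80 (array([668.6,  18.1,  15.6]), np.float64(0.902)) []
1 white (array([665.1,  15.2, 119.1]), np.float64(0.505)) net80 (array([669. ,  16.4, 102.3]), np.float64(0.613)) []
2 white (array([666.4,  15.7, 199.2]), np.float64(0.672)) net80 (array([666.5,  15.7, 200.3]), np.float64(0.64)) []
3 white (array([666.4,  15.8, 271.6]), np.float64(0.722)) net80 (array([667.3,  17.1, 289.1]), np.float64(0.765)) []
```

View pics/lab.png

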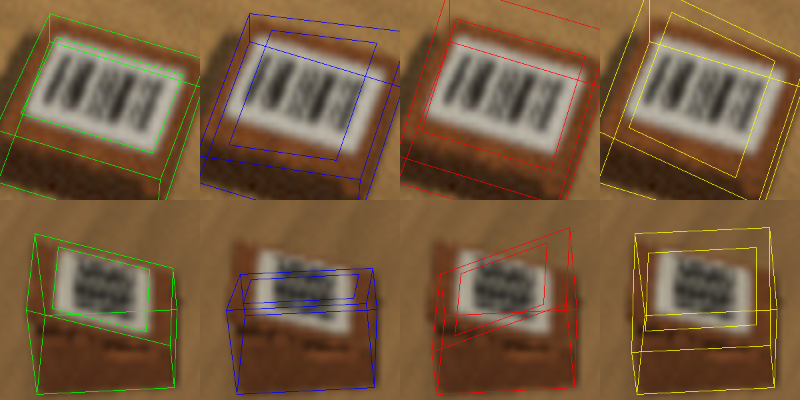

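The label pose is settled: centre (667,17,45), yaw about 14.5°, lower edge towards the robot (green overlay). The mat scanner fits the 180 mm size (IoU 0.84), and the two look-alikes measure about 267 mm, so the meant one is at scene (233,181). I'll write a planner for the rows.

```bash
cat > plan.py <<'E'
import sys,json,numpy as np
from bench import r
# usage: plan.py jaw x,y,z,yaw[,mm/row] ...   (mm, deg, world; yaw change taken literally)
def go(jaw,wps,start=None):
    s=r.sense(); p=np.array(s['tool_pos'],float); y=float(s['tcp_rot'][2])
    print('at',p.round(1),np.round(s['tcp_rot'],1),'t',round(s['time'],2),'gap',round(s['finger_gap'],1))
    rows=[]
    for w in wps:
        v=w[4] if len(w)>4 else 38; t=np.array(w[:3]); dy=w[3]-y
        n=max(1,int(np.ceil(max(np.linalg.norm(t-p)/v,abs(dy)/6.9))))
        for k in range(n):
            step=(t-p)/(n-k); dyk=(w[3]-y)/(n-k); c,q=np.cos(np.radians(y)),np.sin(np.radians(y))
            tr=np.round([(c*step[0]+q*step[1])/1e3,(q*step[0]-c*step[1])/1e3,-step[2]/1e3],3)
            sp=round(-np.radians(dyk),3); L=tr*1e3
            rows.append((tr+0.).tolist()+[sp+0.])
            p=p+[c*L[0]+q*L[1],q*L[0]-c*L[1],-L[2]]; y-=np.degrees(sp)
    for i in range(0,len(rows),8):
        b=rows[i:i+8]; b+=[[0,0,0,0]]*(8-len(b))
        print('; '.join(' '.join(f'{v:g}' for v in x) for x in b))
if __name__=='__main__': go(None,[[float(v) for v in a.split(',')] for a in sys.argv[1:]])
E
python3 plan.py 330,480,208,140 480,150,208,90 470,-150,200,40 433,-355,120,17
```

```text
at [146.5 581.8 208. ] [-180.     0.   165.9] t 3.8 gap 85.4
-0.034 -0.009 0 0.075; -0.034 -0.006 0 0.075; -0.035 -0.004 0 0.075; -0.035 -0.001 0 0.075; -0.035 0.001 0 0.076; -0.035 0.004 0 0.075; -0.033 -0.016 0 0.087; -0.034 -0.013 0 0.087
-0.035 -0.01 0 0.087; -0.035 -0.007 0 0.087; -0.036 -0.003 0 0.088; -0.036 0 0 0.087; -0.036 0.003 0 0.088; -0.036 0.006 0 0.087; -0.035 0.009 0 0.088; -0.034 0.012 0 0.087
-0.038 -0.001 0.001 0.109; -0.037 0.003 0.001 0.109; -0.037 0.007 0.001 0.109; -0.036 0.011 0.001 0.109; -0.035 0.014 0.001 0.109; -0.033 0.018 0.001 0.109; -0.03 0.022 0.001 0.109; -0.028 0.025 0.001 0.11
-0.027 0.022 0.013 0.067; -0.025 0.024 0.013 0.067; -0.023 0.026 0.013 0.067; -0.022 0.027 0.014 0.067; -0.02 0.028 0.013 0.067; -0.018 0.03 0.014 0.066; 0 0 0 0; 0 0 0 0
```

Request:
carry_out:
  commands:
    - {"jaw": 0.085, "translation": [-0.034, -0.009, 0], "spin": 0.075}
    - {"jaw": 0.085, "translation": [-0.034, -0.006, 0], "spin": 0.075}
    - {"jaw": 0.085, "translation": [-0.035, -0.004, 0], "spin": 0.075}
    - {"jaw": 0.085, "translation": [-0.035, -0.001, 0], "spin": 0.075}
    - {"jaw": 0.085, "translation": [-0.035, 0.001, 0], "spin": 0.076}
    - {"jaw": 0.085, "translation": [-0.035, 0.004, 0], "spin": 0.075}
    - {"jaw": 0.085, "translation": [-0.033, -0.016, 0], "spin": 0.087}
    - {"jaw": 0.085, "translation": [-0.034, -0.013, 0], "spin": 0.087}
  squeeze: 20

```text
time: 4.47
tool_pos: [361.4, 411.8, 207.6]
tcp_rot: [-180.0, 0.0, 129.8]
ft_force: [0.9, -0.4, 0.1]
finger_gap: 84.9
grip_force: 0.0
```

Request:
carry_out:
  commands:
    - {"jaw": 0.085, "translation": [-0.035, -0.01, 0], "spin": 0.087}
    - {"jaw": 0.085, "translation": [-0.035, -0.007, 0], "spin": 0.087}
    - {"jaw": 0.085, "translation": [-0.036, -0.003, 0], "spin": 0.088}
    - {"jaw": 0.085, "translation": [-0.036, 0, 0], "spin": 0.087}
    - {"jaw": 0.085, "translation": [-0.036, 0.003, 0], "spin": 0.088}
    - {"jaw": 0.085, "translation": [-0.036, 0.006, 0], "spin": 0.087}
    - {"jaw": 0.085, "translation": [-0.035, 0.009, 0], "spin": 0.088}
    - {"jaw": 0.085, "translation": [-0.034, 0.012, 0], "spin": 0.087}

```text
time: 5.13
tool_pos: [480.8, 148.5, 208.3]
tcp_rot: [180.0, -0.0, 89.8]
ft_force: [0.2, 0.1, -0.2]
finger_gap: 85.2
grip_force: 0.0
```

Request:
carry_out:
  commands:
    - {"jaw": 0.085, "translation": [-0.038, -0.001, 0.001], "spin": 0.109}
    - {"jaw": 0.085, "translation": [-0.037, 0.003, 0.001], "spin": 0.109}
    - {"jaw": 0.085, "translation": [-0.037, 0.007, 0.001], "spin": 0.109}
    - {"jaw": 0.085, "translation": [-0.036, 0.011, 0.001], "spin": 0.109}
    - {"jaw": 0.085, "translation": [-0.035, 0.014, 0.001], "spin": 0.109}
    - {"jaw": 0.085, "translation": [-0.033, 0.018, 0.001], "spin": 0.109}
    - {"jaw": 0.085, "translation": [-0.03, 0.022, 0.001], "spin": 0.109}
    - {"jaw": 0.085, "translation": [-0.028, 0.025, 0.001], "spin": 0.11}

```text
time: 5.8
tool_pos: [469.7, -151.9, 200.3]
tcp_rot: [180.0, -0.0, 39.7]
ft_force: [0.9, 0.4, 0.8]
finger_gap: 84.9
grip_force: 0.0
```

Request:
carry_out:
  commands:
    - {"jaw": 0.085, "translation": [-0.027, 0.022, 0.013], "spin": 0.067}
    - {"jaw": 0.085, "translation": [-0.025, 0.024, 0.013], "spin": 0.067}
    - {"jaw": 0.085, "translation": [-0.023, 0.026, 0.013], "spin": 0.067}
    - {"jaw": 0.085, "translation": [-0.022, 0.027, 0.014], "spin": 0.067}
    - {"jaw": 0.085, "translation": [-0.02, 0.028, 0.013], "spin": 0.067}
    - {"jaw": 0.085, "translation": [-0.018, 0.03, 0.014], "spin": 0.066}
    - {"jaw": 0.085, "translation": [0, 0, 0], "spin": 0}
    - {"jaw": 0.085, "translation": [0, 0, 0], "spin": 0}

```text
time: 6.47
tool_pos: [431.3, -356.0, 118.5]
tcp_rot: [-179.9, 0.1, 16.8]
ft_force: [-0.0, 0.4, 0.7]
finger_gap: 85.3
grip_force: 0.0
```

```bash
python3 - <<'E'
from h import *
p=r.snapshot('wrist'); cv2.imwrite('pics/w1.png',p['pixels'])
g=r.regions_of(p,'scanner')
for i in g[:3]: print(i['xy'],i['score'],rect(p,i,38))
print([(d['xy'],d['score'],plane(p,[d['xy']],6)) for d in r.landmark_of(p,'scanner')[:2]])
E
python3 plan.py 433,-355,60,17 433,-355,10,17,20
```

```text
[269.7, 88.4] 0.94 ((488.84991455078125, -335.0626525878906), (157.66458129882812, 55.75883865356445), 14.709912300109863)
[543.3, 195.8] 0.84 ((486.4116516113281, -546.5670776367188), (90.34449005126953, 40.676910400390625), 30.65347671508789)
[224.7, 354.9] 0.66 ((274.7431335449219, -354.8475036621094), (56.376182556152344, 87.45407104492188), 42.8466796875)
[([270.4, 101.0], 0.72, array([[ 503.45295179, -329.90246343]]))]
at [ 433.3 -354.5  120.6] [180.   -0.   17.1] t 6.62 gap 85.1
0 0 0.03 0.001; 0 0 0.031 0; 0 0 0.017 0; 0 0 0.016 0; 0 0 0.017 0; 0 0 0 0; 0 0 0 0; 0 0 0 0
```

View pics/w1.png

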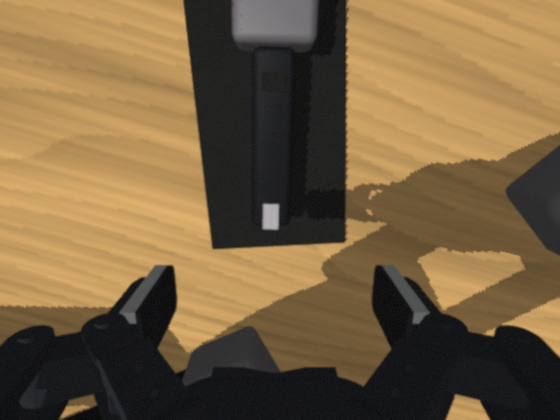

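The wrist view shows the scanner handle centred between the fingers (column 271, mid-fingers 275) and parallel to them, with its end at row 228. Going down.

Request:
carry_out:
  commands:
    - {"jaw": 0.085, "translation": [0, 0, 0.03], "spin": 0}
    - {"jaw": 0.085, "translation": [0, 0, 0.031], "spin": 0}
    - {"jaw": 0.085, "translation": [0, 0, 0.017], "spin": 0}
    - {"jaw": 0.085, "translation": [0, 0, 0.016], "spin": 0}
    - {"jaw": 0.085, "translation": [0, 0, 0.014], "spin": 0}
    - {"jaw": 0.085, "translation": [0, 0, 0], "spin": 0}
    - {"jaw": 0.02, "translation": [0, 0, 0], "spin": 0}
    - {"jaw": 0.02, "translation": [0, 0, 0], "spin": 0}
  squeeze: 20

```text
time: 7.28
tool_pos: [433.9, -355.1, 13.6]
tcp_rot: [179.9, -0.1, 17.1]
ft_force: [0.6, -0.5, 0.8]
finger_gap: 63.5
grip_force: 0.0
```

Request:
carry_out:
  commands:
    - {"jaw": 0.02, "translation": [0, 0, 0], "spin": 0}
    - {"jaw": 0.02, "translation": [0, 0, 0], "spin": 0}
    - {"jaw": 0.02, "translation": [0, 0, 0], "spin": 0}
    - {"jaw": 0.02, "translation": [0, 0, 0], "spin": 0}
    - {"jaw": 0.02, "translation": [0, 0, 0], "spin": 0}
    - {"jaw": 0.02, "translation": [0, 0, 0], "spin": 0}
    - {"jaw": 0.02, "translation": [0, 0, 0], "spin": 0}
    - {"jaw": 0.02, "translation": [0, 0, 0], "spin": 0}

```text
time: 7.95
tool_pos: [433.8, -357.1, 14.9]
tcp_rot: [179.8, -0.1, 17.0]
ft_force: [-4.2, -0.9, 12.9]
finger_gap: 20.3
grip_force: 14.5
```

```bash
python3 - <<'E'
from h import *
s=r.sense(); print(s['finger_gap'],s['grip_force'],s['ft_force'],s['wrist_torque'],s['tool_pos'])
p=r.snapshot('wrist'); a=p['pixels']
q=r.snapshot('scene'); c=proj(q,[[440,-350,20]])[0].astype(int)
b=cv2.resize(q['pixels'][c[1]-35:c[1]+35,c[0]-35:c[0]+35],(400,400),interpolation=cv2.INTER_CUBIC)
cv2.imwrite('pics/w2.png',np.hstack([cv2.resize(a,(400,400)),b]))
E
```

```text
20.340363907895107 14.475248091621324 [-4.23343001 -0.92830704 12.93889964] [ 0.21673864  0.79070619 -0.00723115] [ 433.81101789 -357.09311378   14.92467316]
```

View pics/w2.png

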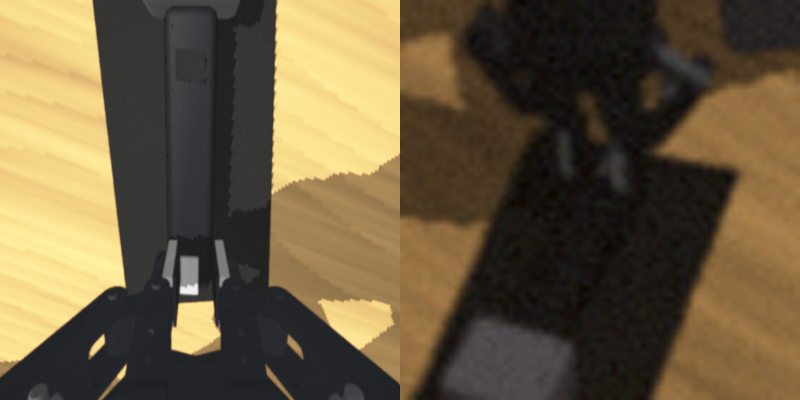

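Request:
carry_out:
  commands:
    - {"jaw": 0.06, "translation": [0, 0, 0], "spin": 0}
    - {"jaw": 0.06, "translation": [0, 0, 0], "spin": 0}
    - {"jaw": 0.06, "translation": [0, 0, 0], "spin": 0}
    - {"jaw": 0.06, "translation": [0, 0, 0], "spin": 0}
    - {"jaw": 0.06, "translation": [0, 0, 0.003], "spin": 0}
    - {"jaw": 0.06, "translation": [0, 0, 0.002], "spin": 0}
    - {"jaw": 0.06, "translation": [0, 0, 0], "spin": 0}
    - {"jaw": 0.06, "translation": [0, 0, 0], "spin": 0}

```text
time: 8.72
tool_pos: [432.4, -354.7, 6.4]
tcp_rot: [-179.9, 0.0, 17.0]
ft_force: [-0.0, -0.5, -0.8]
finger_gap: 60.1
grip_force: 0.0
```

```bash
python3 - <<'E'
from h import *
s=r.sense(); print(s['finger_gap'],s['ft_force'],s['tool_pos'])
p=r.snapshot('wrist')
for d in r.regions_of(p,'scanner')[:1]: print(d['xy'],rect(p,d,38))
P=[r.snapshot('scene'),r.snapshot('side')]
for n in('scanner','spot'):
    o=[r.landmark_of(q,n) for q in P]
    for i in o[0]:
        for j in o[1]:
            x,e=tri([(P[0],i['xy']),(P[1],j['xy'])])
            if max(e)<8: print(n,x.round(1),e,i['score'])
E
```

```text
60.11627036457242 [-0.04470441 -0.48912488 -0.78158716] [ 432.38308832 -354.65923279    6.37573957]
[276.0, 144.4] ((474.69085693359375, -343.0975036621094), (129.7171630859375, 47.165748596191406), 17.025365829467773)
scanner [ 191.  -302.5   -0.5] [0.6, 0.6] 0.87
scanner [ 575.6 -638.    -8.7] [6.3, 6.3] 0.72
scanner [ 507.8 -325.     7. ] [1.8, 1.8] 0.62
```

Request:
carry_out:
  commands:
    - {"jaw": 0.027, "translation": [0, 0, 0], "spin": 0}
    - {"jaw": 0.027, "translation": [0, 0, 0], "spin": 0}
    - {"jaw": 0.027, "translation": [0, 0, 0], "spin": 0}
    - {"jaw": 0.027, "translation": [0, 0, 0], "spin": 0}
    - {"jaw": 0.027, "translation": [0, 0, 0], "spin": 0}
    - {"jaw": 0.027, "translation": [0, 0, 0], "spin": 0}
    - {"jaw": 0.027, "translation": [0, 0, 0], "spin": 0}
    - {"jaw": 0.027, "translation": [0, 0, 0], "spin": 0}
  squeeze: 20

```text
time: 9.78
tool_pos: [432.9, -355.2, 7.2]
tcp_rot: [180.0, -0.0, 17.0]
ft_force: [-0.4, -0.5, 2.4]
finger_gap: 29.3
grip_force: 20.2
```

Request:
carry_out:
  commands:
    - {"jaw": 0.02, "translation": [0, 0, -0.004], "spin": 0}
    - {"jaw": 0.02, "translation": [0, 0, -0.005], "spin": 0}
    - {"jaw": 0.02, "translation": [0, 0, -0.005], "spin": 0}
    - {"jaw": 0.02, "translation": [0, 0, -0.005], "spin": 0}
    - {"jaw": 0.02, "translation": [0, 0, -0.005], "spin": 0}
    - {"jaw": 0.02, "translation": [0.002, 0, -0.006], "spin": 0}
    - {"jaw": 0.02, "translation": [0, 0, 0], "spin": 0}
    - {"jaw": 0.02, "translation": [0, 0, 0], "spin": 0}

```text
time: 10.45
tool_pos: [435.2, -354.8, 37.7]
tcp_rot: [179.9, -0.0, 17.0]
ft_force: [0.1, -0.0, -1.4]
finger_gap: 29.3
grip_force: 20.0
```

```bash
cat >> h.py <<'E'
# scanner held: fit droop angle (head down +) with known grip point & yaw; model param: xg along scanner, tilt, zg
def held(g,yaw,xg,tilt,zg=20):
    """g: world grasp point; returns parts and fn frame->world"""
    a=np.radians(yaw); t=np.radians(tilt)
    X=np.array([np.cos(a)*np.cos(t),np.sin(a)*np.cos(t),-np.sin(t)]); Y=np.array([-np.sin(a),np.cos(a),0]); Zv=np.cross(X,Y)
    R=np.c_[X,Y,Zv]; return lambda V:(np.asarray(V,float)-[xg,0,zg])@R.T+g
SC0=[box(-95,35,-15,15,0,32),box(35,85,-28,28,0,40)]
E
cat > tilt.py <<'E'
from h import *
import sys
yaw=float(sys.argv[1]); xg=float(sys.argv[2])
s=r.sense(); g=np.array(s['tool_pos'])+[0,0,19]; print(s['tool_pos'].round(1),s['ft_force'].round(1),s['wrist_torque'].round(2),s['finger_gap'],s['grip_force'],s['time'])
F=held(g,yaw,xg,0); hd=F([[60,0,20]])[0]
for n in('scene','side'):
    p=r.snapshot(n); L=[k for k in r.regions_of(p,'scanner') if np.hypot(*(np.array(k['xy'])-proj(p,[hd])[0]))<30]
    if not L: print(n,'none');continue
    m=L[0]['pixels'].astype(np.float32); best=[]
    for t in range(-15,46,3):
        for x in(xg-6,xg,xg+6):
            f=held(g,yaw,x,t); im=np.zeros((420,560),np.uint8)
            for V in SC0: cv2.fillConvexPoly(im,cv2.convexHull(np.round(proj(p,f(V))).astype(np.int32)),1)
            best.append((round(float(np.minimum(im,m).sum()/np.maximum(im,m).sum()),3),t,x))
    print(n,sorted(best)[::-1][:4],[d['xy'] for d in r.landmark_of(p,'spot')[:2]])
E
python3 tilt.py 17 -75
```

```text
[ 435.2 -354.8   37.7] [ 0.1 -0.  -1.4] [-0.05  0.2   0.03] 29.255176828471928 20.0304713845253 10.45
scene [(0.787, 3, -75.0), (0.784, 0, -81.0), (0.78, 6, -75.0), (0.775, 0, -75.0)] []
side [(0.731, 3, -69.0), (0.726, 3, -75.0), (0.711, 6, -69.0), (0.71, 3, -81.0)] []
```

Held rigidly at about 3°, so a light grip won't let it droop. With the scanner at yaw 14.5°, a head-up tilt matches the label. I'll press the head's underside on the block's upper edge so it pivots in the pads by 20°.

```bash
python3 plan.py 435,-355,120,17,25 589,-3,120,14.5,30 589,-3,72,14.5,18
```

```text
at [ 434.4 -354.3   36.6] [-180.    0.   17.] t 10.75 gap 29.5
0 0 -0.021 0; 0 0 -0.021 0; 0 0 -0.021 0; 0 0.001 -0.02 0; 0.019 -0.022 0 0.003; 0.019 -0.023 0 0.003; 0.019 -0.023 0 0.003; 0.019 -0.023 0 0.003
0.019 -0.023 0 0.004; 0.019 -0.023 0 0.003; 0.019 -0.023 0 0.004; 0.019 -0.023 0 0.003; 0.019 -0.023 0 0.004; 0.019 -0.023 0 0.003; 0.018 -0.022 0 0.004; 0.018 -0.023 0 0.003
0.019 -0.023 0 0.004; 0 0 0.016 0; 0 0 0.016 0; 0 0 0.016 0; 0 0 0 0; 0 0 0 0; 0 0 0 0; 0 0 0 0
```

Request:
carry_out:
  commands:
    - {"jaw": 0.02, "translation": [0, 0, -0.021], "spin": 0}
    - {"jaw": 0.02, "translation": [0, 0, -0.021], "spin": 0}
    - {"jaw": 0.02, "translation": [0, 0, -0.021], "spin": 0}
    - {"jaw": 0.02, "translation": [0, 0, -0.02], "spin": 0}
    - {"jaw": 0.02, "translation": [0.019, -0.022, 0], "spin": 0.003}
    - {"jaw": 0.02, "translation": [0.019, -0.023, 0], "spin": 0.003}
    - {"jaw": 0.02, "translation": [0.019, -0.023, 0], "spin": 0.003}
    - {"jaw": 0.02, "translation": [0.019, -0.023, 0], "spin": 0.003}

```text
time: 11.42
tool_pos: [481.4, -244.4, 119.9]
tcp_rot: [-180.0, -0.0, 16.3]
ft_force: [1.0, 0.6, -1.1]
finger_gap: 29.3
grip_force: 20.0
```

Request:
carry_out:
  commands:
    - {"jaw": 0.02, "translation": [0.019, -0.023, 0], "spin": 0.004}
    - {"jaw": 0.02, "translation": [0.019, -0.023, 0], "spin": 0.003}
    - {"jaw": 0.02, "translation": [0.019, -0.023, 0], "spin": 0.004}
    - {"jaw": 0.02, "translation": [0.019, -0.023, 0], "spin": 0.003}
    - {"jaw": 0.02, "translation": [0.019, -0.023, 0], "spin": 0.004}
    - {"jaw": 0.02, "translation": [0.019, -0.023, 0], "spin": 0.003}
    - {"jaw": 0.02, "translation": [0.018, -0.022, 0], "spin": 0.004}
    - {"jaw": 0.02, "translation": [0.018, -0.023, 0], "spin": 0.003}

```text
time: 12.08
tool_pos: [576.7, -27.5, 119.7]
tcp_rot: [-180.0, 0.0, 14.7]
ft_force: [0.4, 0.3, -1.3]
finger_gap: 29.5
grip_force: 20.0
```

Request:
carry_out:
  commands:
    - {"jaw": 0.02, "translation": [0.019, -0.023, 0], "spin": 0.004}
    - {"jaw": 0.02, "translation": [0, 0, 0.016], "spin": 0}
    - {"jaw": 0.02, "translation": [0, 0, 0.016], "spin": 0}
    - {"jaw": 0.02, "translation": [0, 0, 0.016], "spin": 0}
    - {"jaw": 0.02, "translation": [0, 0, 0], "spin": 0}
    - {"jaw": 0.02, "translation": [0, 0, 0], "spin": 0}
    - {"jaw": 0.02, "translation": [0, 0, 0], "spin": 0}
    - {"jaw": 0.02, "translation": [0, 0, 0], "spin": 0}

```text
time: 12.75
tool_pos: [589.7, -2.1, 73.3]
tcp_rot: [180.0, -0.1, 14.5]
ft_force: [-0.7, 0.1, -2.2]
finger_gap: 29.1
grip_force: 20.1
```

```bash
python3 tilt.py 14.5 -75
```

```text
[589.7  -2.1  73.3] [-0.7  0.1 -2.2] [-0.08  0.16  0.03] 29.08841301747719 20.117020905017853 12.75
scene [(0.855, 9, -75.0), (0.849, 6, -75.0), (0.848, 15, -75.0), (0.845, 12, -69.0)] []
side [(0.796, 6, -75.0), (0.762, 6, -69.0), (0.76, 3, -75.0), (0.748, 6, -81.0)] [[224.3, 264.8]]
```

Request:
carry_out:
  commands:
    - {"jaw": 0.02, "translation": [0, 0, 0.004], "spin": 0}
    - {"jaw": 0.02, "translation": [0, 0, 0.004], "spin": 0}
    - {"jaw": 0.02, "translation": [0, 0, 0.004], "spin": 0}
    - {"jaw": 0.02, "translation": [0, 0, 0.004], "spin": 0}
    - {"jaw": 0.02, "translation": [0, 0, 0.004], "spin": 0}
    - {"jaw": 0.02, "translation": [0, 0, 0.004], "spin": 0}
    - {"jaw": 0.02, "translation": [0, 0, 0], "spin": 0}
    - {"jaw": 0.02, "translation": [0, 0, 0], "spin": 0}

```text
time: 13.72
tool_pos: [588.7, -1.8, 47.5]
tcp_rot: [-180.0, 0.0, 14.5]
ft_force: [-1.4, -2.0, 0.7]
finger_gap: 29.4
grip_force: 20.5
```

```bash
python3 tilt.py 14.5 -75
```

```text
[588.7  -1.8  47.5] [-1.4 -2.   0.7] [-0.05  0.2  -0.04] 29.356645393242918 20.50227463245392 13.7167
scene [(0.845, -3, -75.0), (0.838, -9, -81.0), (0.833, -6, -75.0), (0.832, 0, -69.0)] []
side [(0.754, -6, -75.0), (0.734, -9, -81.0), (0.73, -3, -75.0), (0.73, -6, -81.0)] [[205.8, 293.9]]
```

It pivots as predicted (6° head-up). Continuing.

Request:
carry_out:
  commands:
    - {"jaw": 0.02, "translation": [0, 0, 0.004], "spin": 0}
    - {"jaw": 0.02, "translation": [0, 0, 0.004], "spin": 0}
    - {"jaw": 0.02, "translation": [0, 0, 0.004], "spin": 0}
    - {"jaw": 0.02, "translation": [0, 0, 0.004], "spin": 0}
    - {"jaw": 0.02, "translation": [0, 0, 0.004], "spin": 0}
    - {"jaw": 0.02, "translation": [0, 0, 0.004], "spin": 0}
    - {"jaw": 0.02, "translation": [0, 0, 0.004], "spin": 0}
    - {"jaw": 0.02, "translation": [0, 0, 0], "spin": 0}

```text
time: 14.68
tool_pos: [588.7, -1.8, 19.1]
tcp_rot: [-180.0, 0.0, 14.5]
ft_force: [-4.0, -1.7, 2.1]
finger_gap: 29.3
grip_force: 20.9
```

```bash
python3 tilt.py 14.5 -75
```

```text
[588.7  -1.8  19.1] [-4.  -1.7  2.1] [-0.21  0.51 -0.06] 29.287779720517044 20.851592123508453 14.6833
scene [(0.841, -15, -69.0), (0.83, -15, -75.0), (0.81, -12, -69.0), (0.797, -15, -81.0)] []
side [(0.653, -15, -81.0), (0.631, -15, -75.0), (0.589, -15, -69.0), (0.57, -12, -75.0)] []
```

```bash
sed -i 's/range(-15,46,3)/range(-36,16,3)/' tilt.py; python3 plan.py 588,-2,80,14.5,12 513,-23,80,14.5,12 513,-23,69,14.5,12
```

```text
at [589.1  -1.7  20.1] [-180.    -0.    14.5] t 14.98 gap 29.3
0 0 -0.012 0; 0 0 -0.012 0; 0 0 -0.012 0; -0.001 0 -0.012 0; 0 0 -0.012 0; -0.011 0 0 0; -0.011 0 0 0; -0.011 0 0 0
-0.011 0 0 0; -0.011 0.001 0 0; -0.012 0 0 0; -0.011 0.001 0 0; 0 0 0.011 0; 0 0 0 0; 0 0 0 0; 0 0 0 0
```

Request:
carry_out:
  commands:
    - {"jaw": 0.02, "translation": [0, 0, 0], "spin": 0}
    - {"jaw": 0.02, "translation": [0, 0, -0.012], "spin": 0}
    - {"jaw": 0.02, "translation": [0, 0, -0.012], "spin": 0}
    - {"jaw": 0.02, "translation": [0, 0, -0.012], "spin": 0}
    - {"jaw": 0.02, "translation": [0, 0, -0.012], "spin": 0}
    - {"jaw": 0.02, "translation": [0, 0, -0.012], "spin": 0}
    - {"jaw": 0.02, "translation": [-0.011, 0, 0], "spin": 0}
    - {"jaw": 0.02, "translation": [-0.011, 0, 0], "spin": 0}
  squeeze: 60

```text
time: 15.65
tool_pos: [569.3, -7.4, 82.8]
tcp_rot: [179.9, -0.2, 14.5]
ft_force: [-0.4, -0.3, -1.5]
finger_gap: 28.0
grip_force: 61.6
```

Request:
carry_out:
  commands:
    - {"jaw": 0.02, "translation": [-0.011, 0, 0], "spin": 0}
    - {"jaw": 0.02, "translation": [-0.011, 0, 0], "spin": 0}
    - {"jaw": 0.02, "translation": [-0.011, 0.001, 0], "spin": 0}
    - {"jaw": 0.02, "translation": [-0.012, 0, 0], "spin": 0}
    - {"jaw": 0.02, "translation": [-0.011, 0.001, 0], "spin": 0}
    - {"jaw": 0.02, "translation": [0, 0, 0.011], "spin": 0}
    - {"jaw": 0.02, "translation": [0, 0, 0], "spin": 0}
    - {"jaw": 0.02, "translation": [0, 0, 0], "spin": 0}

```text
time: 16.32
tool_pos: [513.9, -23.0, 68.7]
tcp_rot: [-180.0, 0.0, 14.5]
ft_force: [0.1, 0.6, -1.5]
finger_gap: 28.3
grip_force: 61.7
```

```bash
python3 tilt.py 14.5 -75; python3 - <<'E'
from h import *
P=[r.snapshot('scene'),r.snapshot('side')]
for n in('scanner','spot'):
    o=[r.landmark_of(q,n) for q in P]
    for i in o[0]:
        for j in o[1]:
            x,e=tri([(P[0],i['xy']),(P[1],j['xy'])])
            if max(e)<10: print(n,x.round(1),e,round(i['score'],2))
v=[]
for p in P:
    c=proj(p,[[600,0,80]])[0].astype(int); b=p['pixels'].copy()
    v.append(cv2.resize(b[c[1]-50:c[1]+50,c[0]-50:c[0]+50],(400,400),interpolation=cv2.INTER_CUBIC))
cv2.imwrite('pics/read.png',np.hstack(v))
E
```

```text
[513.9 -23.   68.7] [ 0.1  0.6 -1.5] [-0.03  0.18 -0.01] 28.286179723787033 61.66544437408447 16.3167
scene [(0.836, -18, -75.0), (0.825, -15, -69.0), (0.821, -15, -75.0), (0.818, -18, -81.0)] []
side [(0.773, -21, -81.0), (0.757, -18, -81.0), (0.746, -21, -75.0), (0.736, -18, -75.0)] []
scanner [593.4   0.9  94. ] [0.9, 0.9] 0.97
scanner [ 185.9 -310.9    1. ] [3.3, 3.3] 0.95
scanner [ 575.2 -635.1   -3.1] [9.1, 9.1] 0.89
```

View pics/read.png

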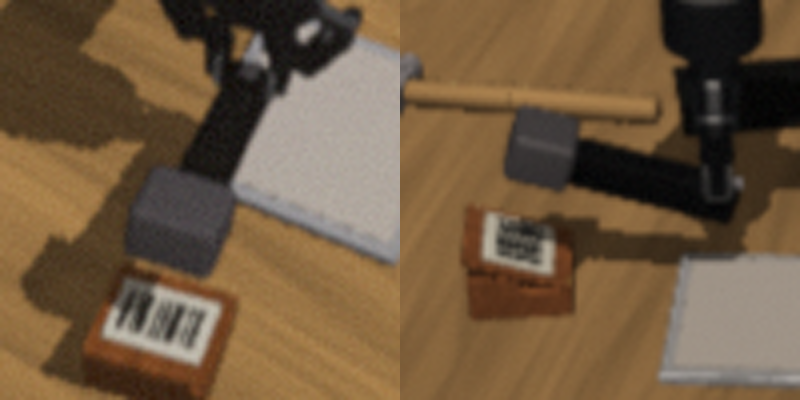

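The scanner is held about 19° head-up above the label, parallel to it. I'll make a small 3 mm correction and hold.

Request:
carry_out:
  commands:
    - {"jaw": 0.02, "translation": [-0.003, 0.002, 0], "spin": 0}
    - {"jaw": 0.02, "translation": [0, 0, 0], "spin": 0}
    - {"jaw": 0.02, "translation": [0, 0, 0], "spin": 0}
    - {"jaw": 0.02, "translation": [0, 0, 0], "spin": 0}
    - {"jaw": 0.02, "translation": [0, 0, 0], "spin": 0}
    - {"jaw": 0.02, "translation": [0, 0, 0], "spin": 0}
    - {"jaw": 0.02, "translation": [0, 0, 0], "spin": 0}
    - {"jaw": 0.02, "translation": [0, 0, 0], "spin": 0}

```text
time: 17.58
tool_pos: [511.5, -25.9, 69.0]
tcp_rot: [-180.0, 0.0, 14.5]
ft_force: [0.3, 0.0, -1.8]
finger_gap: 27.8
grip_force: 61.6
```

Request:
carry_out:
  commands:
    - {"jaw": 0.02, "translation": [0, 0, 0], "spin": 0}
    - {"jaw": 0.02, "translation": [0, 0, 0], "spin": 0}
    - {"jaw": 0.02, "translation": [0, 0, 0], "spin": 0}
    - {"jaw": 0.02, "translation": [0, 0, 0], "spin": 0}
    - {"jaw": 0.02, "translation": [0, 0, 0], "spin": 0}
    - {"jaw": 0.02, "translation": [0, 0, 0], "spin": 0}
    - {"jaw": 0.02, "translation": [0, 0, 0], "spin": 0}
    - {"jaw": 0.02, "translation": [0, 0, 0], "spin": 0}

```text
time: 18.25
tool_pos: [511.6, -25.9, 69.0]
tcp_rot: [-180.0, 0.0, 14.5]
ft_force: [0.2, -0.3, -1.6]
finger_gap: 27.7
grip_force: 61.6
```

Request:
carry_out:
  commands:
    - {"jaw": 0.02, "translation": [0, 0, 0], "spin": 0}
    - {"jaw": 0.02, "translation": [0, 0, 0], "spin": 0}
    - {"jaw": 0.02, "translation": [0, 0, 0], "spin": 0}
    - {"jaw": 0.02, "translation": [0, 0, 0], "spin": 0}
    - {"jaw": 0.02, "translation": [0, 0, 0], "spin": 0}
    - {"jaw": 0.02, "translation": [0, 0, 0], "spin": 0}
    - {"jaw": 0.02, "translation": [0, 0, 0], "spin": 0}
    - {"jaw": 0.02, "translation": [0, 0, 0], "spin": 0}

```text
time: 18.92
tool_pos: [511.5, -25.9, 69.0]
tcp_rot: [-180.0, 0.0, 14.5]
ft_force: [0.2, 0.0, -1.4]
finger_gap: 27.8
grip_force: 61.6
```

```bash
python3 plan.py 513,-23,120,16,20 434,-352,120,18,30 434,-352,60,18,20
```

```text
at [511.5 -25.9  69. ] [-180.     0.    14.5] t 18.92 gap 27.8
0.001 -0.001 -0.017 -0.009; 0.001 -0.001 -0.017 -0.009; 0 0 -0.017 -0.008; -0.014 0.025 0 -0.003; -0.014 0.024 0 -0.003; -0.014 0.024 0 -0.003; -0.014 0.024 0 -0.003; -0.014 0.024 0 -0.003
-0.014 0.024 0 -0.003; -0.014 0.024 0 -0.003; -0.014 0.025 0 -0.003; -0.015 0.024 0 -0.003; -0.015 0.024 0 -0.003; -0.015 0.025 0 -0.003; -0.014 0.024 0 -0.002; 0 0 0.02 0
0 0 0.02 0; 0 0 0.02 0; 0 0 0 0; 0 0 0 0; 0 0 0 0; 0 0 0 0; 0 0 0 0; 0 0 0 0
```

Request:
carry_out:
  commands:
    - {"jaw": 0.02, "translation": [0.001, -0.001, -0.017], "spin": -0.009}
    - {"jaw": 0.02, "translation": [0.001, -0.001, -0.017], "spin": -0.009}
    - {"jaw": 0.02, "translation": [0, 0, -0.017], "spin": -0.008}
    - {"jaw": 0.02, "translation": [-0.014, 0.025, 0], "spin": -0.003}
    - {"jaw": 0.02, "translation": [-0.014, 0.024, 0], "spin": -0.003}
    - {"jaw": 0.02, "translation": [-0.014, 0.024, 0], "spin": -0.003}
    - {"jaw": 0.02, "translation": [-0.014, 0.024, 0], "spin": -0.003}
    - {"jaw": 0.02, "translation": [-0.014, 0.024, 0], "spin": -0.003}

```text
time: 19.58
tool_pos: [479.4, -160.4, 120.2]
tcp_rot: [180.0, -0.0, 16.9]
ft_force: [-0.2, -0.5, -1.8]
finger_gap: 27.8
grip_force: 61.6
```

Request:
carry_out:
  commands:
    - {"jaw": 0.02, "translation": [-0.014, 0.024, 0], "spin": -0.003}
    - {"jaw": 0.02, "translation": [-0.014, 0.024, 0], "spin": -0.003}
    - {"jaw": 0.02, "translation": [-0.014, 0.025, 0], "spin": -0.003}
    - {"jaw": 0.02, "translation": [-0.015, 0.024, 0], "spin": -0.003}
    - {"jaw": 0.02, "translation": [-0.015, 0.024, 0], "spin": -0.003}
    - {"jaw": 0.02, "translation": [-0.015, 0.025, 0], "spin": -0.003}
    - {"jaw": 0.02, "translation": [-0.014, 0.024, 0], "spin": -0.002}
    - {"jaw": 0.02, "translation": [0, 0, 0.02], "spin": 0}

```text
time: 20.25
tool_pos: [435.0, -358.6, 104.5]
tcp_rot: [179.5, -0.2, 17.8]
ft_force: [1.1, -1.9, -1.8]
finger_gap: 27.7
grip_force: 61.6
```

Request:
carry_out:
  commands:
    - {"jaw": 0.02, "translation": [0, 0, 0.02], "spin": 0}
    - {"jaw": 0.02, "translation": [0, 0, 0.02], "spin": 0}
    - {"jaw": 0.02, "translation": [0, 0, 0.02], "spin": 0}
    - {"jaw": 0.02, "translation": [0, 0, 0.015], "spin": 0}
    - {"jaw": 0.02, "translation": [0, 0, 0.008], "spin": 0}
    - {"jaw": 0.02, "translation": [0, 0, 0], "spin": 0}
    - {"jaw": 0.02, "translation": [0, 0, 0], "spin": 0}
    - {"jaw": 0.02, "translation": [0, 0, 0], "spin": 0}

```text
time: 20.92
tool_pos: [434.9, -352.4, 18.3]
tcp_rot: [179.9, -0.1, 18.0]
ft_force: [0.4, -0.0, -1.2]
finger_gap: 28.2
grip_force: 61.7
```

```bash
python3 tilt.py 18 -75; python3 plan.py 434,-353,17,18
```

```text
[ 434.9 -352.4   18.3] [ 0.4 -0.  -1.2] [-0.07  0.12  0.05] 28.193098674936135 61.684502363204956 20.9167
scene [(0.824, -18, -75.0), (0.824, -18, -81.0), (0.816, -21, -81.0), (0.797, -15, -69.0)] []
side [(0.768, -18, -81.0), (0.754, -18, -75.0), (0.743, -21, -81.0), (0.714, -15, -75.0)] [[285.9, 188.7]]
at [ 434.5 -352.    17.7] [179.9  -0.   18. ] t 21.22 gap 27.9
-0.001 0.001 0.001 0; 0 0 0 0; 0 0 0 0; 0 0 0 0; 0 0 0 0; 0 0 0 0; 0 0 0 0; 0 0 0 0
```

Holding tilt at −18°. I'll lower gently with a light grip so the handle's end levels it.

Request:
carry_out:
  commands:
    - {"jaw": 0.02, "translation": [0, 0, 0.002], "spin": 0}
    - {"jaw": 0.02, "translation": [0, 0, 0.002], "spin": 0}
    - {"jaw": 0.02, "translation": [0, 0, 0.001], "spin": 0}
    - {"jaw": 0.02, "translation": [0, 0, 0.001], "spin": 0}
    - {"jaw": 0.02, "translation": [0, 0, 0.001], "spin": 0}
    - {"jaw": 0.02, "translation": [0, 0, 0.001], "spin": 0}
    - {"jaw": 0.02, "translation": [0, 0, 0.001], "spin": 0}
    - {"jaw": 0.02, "translation": [0, 0, 0.001], "spin": 0}
  squeeze: 20

```text
time: 21.88
tool_pos: [435.8, -351.6, 10.6]
tcp_rot: [180.0, -0.1, 18.0]
ft_force: [-5.5, 15.5, 36.0]
finger_gap: 27.8
grip_force: 66.2
```

```bash
python3 tilt.py 18 -75
```

```text
[ 435.8 -351.6   10.6] [-5.5 15.5 36. ] [ 3.02  1.53 -0.07] 27.75406768332177 66.17898881435394 21.8833
scene [(0.839, -15, -81.0), (0.835, -15, -75.0), (0.819, -18, -81.0), (0.808, -12, -69.0)] []
side [(0.724, -18, -81.0), (0.721, -18, -75.0), (0.704, -15, -75.0), (0.699, -15, -81.0)] []
```

The grip stayed at 66 N. I'll back off 2 mm and ease the jaw opening to let it pivot.

Request:
carry_out:
  commands:
    - {"jaw": 0.028, "translation": [0, 0, -0.002], "spin": 0}
    - {"jaw": 0.0285, "translation": [0, 0, 0], "spin": 0}
    - {"jaw": 0.0285, "translation": [0, 0, 0], "spin": 0}
    - {"jaw": 0.029, "translation": [0, 0, 0], "spin": 0}
    - {"jaw": 0.029, "translation": [0, 0, 0], "spin": 0}
    - {"jaw": 0.029, "translation": [0, 0, 0], "spin": 0}
    - {"jaw": 0.029, "translation": [0, 0, 0], "spin": 0}
    - {"jaw": 0.029, "translation": [0, 0, 0], "spin": 0}
  squeeze: 20

```text
time: 22.85
tool_pos: [435.5, -352.0, 10.9]
tcp_rot: [179.9, -0.1, 18.0]
ft_force: [-0.8, 5.4, 11.6]
finger_gap: 29.4
grip_force: 27.3
```

```bash
python3 tilt.py 18 -75
```

```text
[ 435.5 -352.    10.9] [-0.8  5.4 11.6] [ 0.85  0.27 -0.06] 29.410575699521125 27.312380969524384 22.85
scene [(0.829, -18, -81.0), (0.823, -18, -75.0), (0.82, -15, -81.0), (0.816, -15, -75.0)] []
side [(0.714, -15, -75.0), (0.712, -18, -75.0), (0.711, -18, -81.0), (0.694, -21, -81.0)] [[225.4, 266.6]]
```

Request:
carry_out:
  commands:
    - {"jaw": 0.0295, "translation": [0, 0, 0], "spin": 0}
    - {"jaw": 0.0295, "translation": [0, 0, 0], "spin": 0}
    - {"jaw": 0.0297, "translation": [0, 0, 0], "spin": 0}
    - {"jaw": 0.0297, "translation": [0, 0, 0], "spin": 0}
    - {"jaw": 0.0299, "translation": [0, 0, 0], "spin": 0}
    - {"jaw": 0.0299, "translation": [0, 0, 0], "spin": 0}
    - {"jaw": 0.0301, "translation": [0, 0, 0], "spin": 0}
    - {"jaw": 0.0301, "translation": [0, 0, 0], "spin": 0}

```text
time: 23.82
tool_pos: [433.9, -351.6, 8.8]
tcp_rot: [-180.0, 0.0, 18.0]
ft_force: [-0.6, -0.1, 0.5]
finger_gap: 30.1
grip_force: 0.1
```

Request:
carry_out:
  commands:
    - {"jaw": 0.0303, "translation": [0, 0, 0], "spin": 0}
    - {"jaw": 0.0303, "translation": [0, 0, 0], "spin": 0}
    - {"jaw": 0.0305, "translation": [0, 0, 0], "spin": 0}
    - {"jaw": 0.0305, "translation": [0, 0, 0], "spin": 0}
    - {"jaw": 0.0307, "translation": [0, 0, 0], "spin": 0}
    - {"jaw": 0.0307, "translation": [0, 0, 0], "spin": 0}
    - {"jaw": 0.0309, "translation": [0, 0, 0], "spin": 0}
    - {"jaw": 0.0309, "translation": [0, 0, 0], "spin": 0}

```text
time: 24.48
tool_pos: [434.1, -351.7, 9.0]
tcp_rot: [180.0, -0.0, 18.0]
ft_force: [-0.4, -0.5, -0.6]
finger_gap: 30.6
grip_force: 0.0
```

```bash
python3 tilt.py 18 -75
```

```text
[ 434.1 -351.7    9. ] [-0.4 -0.5 -0.6] [-0.03  0.03  0.04] 30.62635660815117 0.0 24.4833
scene [(0.763, 3, -69.0), (0.758, -3, -81.0), (0.756, 0, -75.0), (0.755, 6, -69.0)] []
side [(0.789, 0, -75.0), (0.775, 3, -75.0), (0.765, 0, -69.0), (0.761, 3, -81.0)] [[213.9, 221.9]]
```

The scanner lies flat and released. Opening, rising, and heading for the tray corner.

```bash
python3 plan.py 434,-352,9,18 434,-352,160,18 530,-60,180,0 520,272,180,-7.3 520,272,150,-7.3
```

```text
at [ 434.1 -351.7    9. ] [180.  -0.  18.] t 24.78 gap 31.0
0 0 0 0; 0 0 -0.038 0; 0 0 -0.038 0; 0 0 -0.037 0; 0 0 -0.038 0; 0.02 -0.028 -0.002 0.035; 0.019 -0.028 -0.002 0.035; 0.018 -0.029 -0.002 0.035
0.017 -0.029 -0.002 0.035; 0.016 -0.03 -0.002 0.035; 0.015 -0.031 -0.002 0.035; 0.014 -0.031 -0.003 0.035; 0.013 -0.032 -0.002 0.034; 0.012 -0.032 -0.003 0.035; -0.001 -0.037 0 0.014; -0.002 -0.037 0 0.014
-0.002 -0.037 0 0.014; -0.003 -0.037 0 0.014; -0.003 -0.037 0 0.014; -0.004 -0.036 0 0.014; -0.004 -0.037 0 0.014; -0.004 -0.036 0 0.015; -0.005 -0.036 0 0.014; 0 0 0.03 0
```

Request:
carry_out:
  commands:
    - {"jaw": 0.05, "translation": [0, 0, 0], "spin": 0}
    - {"jaw": 0.05, "translation": [0, 0, 0], "spin": 0}
    - {"jaw": 0.05, "translation": [0, 0, 0], "spin": 0}
    - {"jaw": 0.05, "translation": [0, 0, 0], "spin": 0}
    - {"jaw": 0.05, "translation": [0, 0, -0.038], "spin": 0}
    - {"jaw": 0.05, "translation": [0, 0, -0.038], "spin": 0}
    - {"jaw": 0.05, "translation": [0, 0, -0.037], "spin": 0}
    - {"jaw": 0.05, "translation": [0, 0, -0.038], "spin": 0}

```text
time: 25.45
tool_pos: [433.7, -351.3, 161.4]
tcp_rot: [-180.0, 0.0, 18.0]
ft_force: [0.7, -0.9, -1.1]
finger_gap: 50.1
grip_force: 0.0
```

Request:
carry_out:
  commands:
    - {"jaw": 0.05, "translation": [0.02, -0.028, -0.002], "spin": 0.035}
    - {"jaw": 0.05, "translation": [0.019, -0.028, -0.002], "spin": 0.035}
    - {"jaw": 0.05, "translation": [0.018, -0.029, -0.002], "spin": 0.035}
    - {"jaw": 0.05, "translation": [0.017, -0.029, -0.002], "spin": 0.035}
    - {"jaw": 0.05, "translation": [0.016, -0.03, -0.002], "spin": 0.035}
    - {"jaw": 0.05, "translation": [0.015, -0.031, -0.002], "spin": 0.035}
    - {"jaw": 0.05, "translation": [0.014, -0.031, -0.003], "spin": 0.035}
    - {"jaw": 0.05, "translation": [0.013, -0.032, -0.002], "spin": 0.034}

```text
time: 26.12
tool_pos: [519.1, -90.6, 177.4]
tcp_rot: [180.0, -0.0, 1.9]
ft_force: [0.0, -1.1, -0.4]
finger_gap: 49.8
grip_force: 0.0
```

Request:
carry_out:
  commands:
    - {"jaw": 0.05, "translation": [0.012, -0.032, -0.003], "spin": 0.035}
    - {"jaw": 0.05, "translation": [-0.001, -0.037, 0], "spin": 0.014}
    - {"jaw": 0.05, "translation": [-0.002, -0.037, 0], "spin": 0.014}
    - {"jaw": 0.05, "translation": [-0.002, -0.037, 0], "spin": 0.014}
    - {"jaw": 0.05, "translation": [-0.003, -0.037, 0], "spin": 0.014}
    - {"jaw": 0.05, "translation": [-0.003, -0.037, 0], "spin": 0.014}
    - {"jaw": 0.05, "translation": [-0.004, -0.036, 0], "spin": 0.014}
    - {"jaw": 0.05, "translation": [-0.004, -0.037, 0], "spin": 0.014}

```text
time: 26.78
tool_pos: [521.1, 200.7, 180.1]
tcp_rot: [-180.0, -0.0, -5.7]
ft_force: [0.5, -0.0, 0.4]
finger_gap: 49.8
grip_force: 0.0
```

Request:
carry_out:
  commands:
    - {"jaw": 0.05, "translation": [-0.004, -0.036, 0], "spin": 0.015}
    - {"jaw": 0.05, "translation": [-0.005, -0.036, 0], "spin": 0.014}
    - {"jaw": 0.05, "translation": [0, 0, 0.03], "spin": 0}
    - {"jaw": 0.05, "translation": [0, 0, 0], "spin": 0}
    - {"jaw": 0.05, "translation": [0, 0, 0], "spin": 0}
    - {"jaw": 0.05, "translation": [0, 0, 0], "spin": 0}
    - {"jaw": 0.05, "translation": [0, 0, 0], "spin": 0}
    - {"jaw": 0.05, "translation": [0, 0, 0], "spin": 0}

```text
time: 27.45
tool_pos: [521.2, 270.8, 151.6]
tcp_rot: [-179.9, -0.1, -7.4]
ft_force: [0.2, 0.0, 0.0]
finger_gap: 50.1
grip_force: 0.0
```

```bash
python3 - <<'E'
from h import *
P={n:r.snapshot(n) for n in('wrist','scene','side')}
cv2.imwrite('pics/w3.png',P['wrist']['pixels'])
s=r.sense(); print(s['tool_pos'].round(1),s['tcp_rot'].round(1),s['time'])
for n,p in P.items():
    for d in r.landmark_of(p,'corner_d'): print(n,np.round(d['xy']),round(d['score'],2),plane(p,[d['xy']],90).round(1))
v=[(P[n],mask(P[n],'scanner',[504,-333,20])) for n in('scene','side')]; v=[x for x in v if x[1] is not None]
print('scan',fit(SCAN,v,[504,-331,18]),len(v))
v=[(P[n],mask(P[n],'tray_top',[470.5,338.5,80])) for n in('scene','side')]; v=[x for x in v if x[1] is not None]
if v: print('tray',fit(TRAY,v,[470.5,338.5,-7.3]),len(v))
w=P['wrist']; print('pred corners',proj(w,pose(np.array([[80,-60,90],[80,60,90],[-80,-60,90],[58,-60,90.]]),470.5,338.5,-7.3)).round())
E
```

```text
[520.8 271.1 151. ] [-1.8e+02 -1.0e-01 -7.3e+00] 27.6
wrist [272. 183.] 0.72 [[542.9 269.9]]
wrist [101. 186.] 0.67 [[556.  388.3]]
wrist [272. 377.] 0.63 [[379.3 291.1]]
scene [442. 243.] 0.98 [[396.8 285.1]]
scene [485. 268.] 0.86 [[399.1 410.7]]
scene [451. 315.] 0.73 [[565.4 388.1]]
scene [411. 282.] 0.72 [[543.3 268. ]]
side [282. 282.] 0.96 [[381.7 296.5]]
side [201. 297.] 0.8 [[562.2 391.7]]
side [264. 311.] 0.72 [[399.3 407.2]]
side [226. 265.] 0.62 [[541.  261.2]]
scan (array([ 505.2, -329.6,   18.2]), np.float64(0.817)) 2
tray (array([470.1, 337.9,  -7.7]), np.float64(0.873)) 2
pred corners [[274. 184.]
 [101. 184.]
 [274. 372.]
 [274. 214.]]
```

View pics/w3.png

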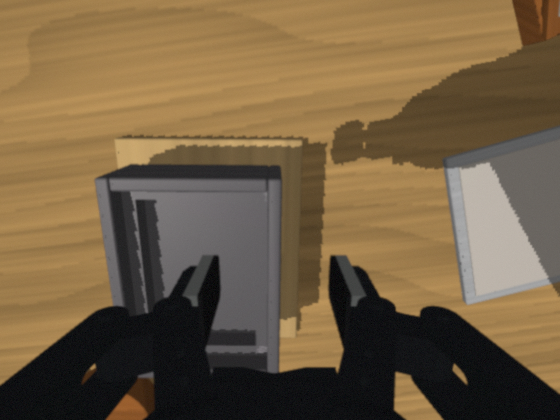

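The wrist view shows the near rim at columns 268–280, matching the prediction (274,184) and midway between the fingers. Going down 72 mm and pinching lightly.

Request:
carry_out:
  commands:
    - {"jaw": 0.05, "translation": [0, 0, 0.02], "spin": 0}
    - {"jaw": 0.05, "translation": [0, 0, 0.02], "spin": 0}
    - {"jaw": 0.05, "translation": [0, 0, 0.02], "spin": 0}
    - {"jaw": 0.05, "translation": [0, 0, 0.013], "spin": 0}
    - {"jaw": 0.02, "translation": [0, 0, 0], "spin": 0}
    - {"jaw": 0.02, "translation": [0, 0, 0], "spin": 0}
    - {"jaw": 0.02, "translation": [0, 0, 0], "spin": 0}
    - {"jaw": 0.02, "translation": [0, 0, 0], "spin": 0}
  squeeze: 20

```text
time: 28.62
tool_pos: [521.3, 272.0, 78.8]
tcp_rot: [-179.9, -0.1, -7.3]
ft_force: [0.7, 0.0, 0.8]
finger_gap: 20.3
grip_force: 0.0
```

Request:
carry_out:
  commands:
    - {"jaw": 0.005, "translation": [0, 0, 0], "spin": 0}
    - {"jaw": 0.005, "translation": [0, 0, 0], "spin": 0}
    - {"jaw": 0.005, "translation": [0, 0, 0], "spin": 0}
    - {"jaw": 0.005, "translation": [0, 0, 0], "spin": 0}
    - {"jaw": 0.005, "translation": [0, 0, 0], "spin": 0}
    - {"jaw": 0.005, "translation": [0, 0, 0], "spin": 0}
    - {"jaw": 0.005, "translation": [0, 0, 0], "spin": 0}
    - {"jaw": 0.005, "translation": [0, 0, 0], "spin": 0}

```text
time: 29.28
tool_pos: [520.1, 271.5, 77.0]
tcp_rot: [180.0, 0.0, -7.3]
ft_force: [0.3, -0.3, 0.8]
finger_gap: 4.9
grip_force: 0.0
```

```bash
python3 - <<'E'
from h import *
p=r.snapshot('wrist'); a=cv2.resize(p['pixels'][150:420,140:420],(400,386),interpolation=cv2.INTER_CUBIC)
q=r.snapshot('side'); c=proj(q,[[520,272,90]])[0].astype(int)
b=cv2.resize(q['pixels'][c[1]-30:c[1]+30,c[0]-30:c[0]+30],(400,386),interpolation=cv2.INTER_CUBIC)
cv2.imwrite('pics/w4.png',np.hstack([a,b])); print(proj(p,[[520,271,77],[520,271,96]]).round(), r.grasp_offset)
E
```

```text
[[276. 247.]
 [276. 263.]] 18.700000000000003
```

View pics/w4.png

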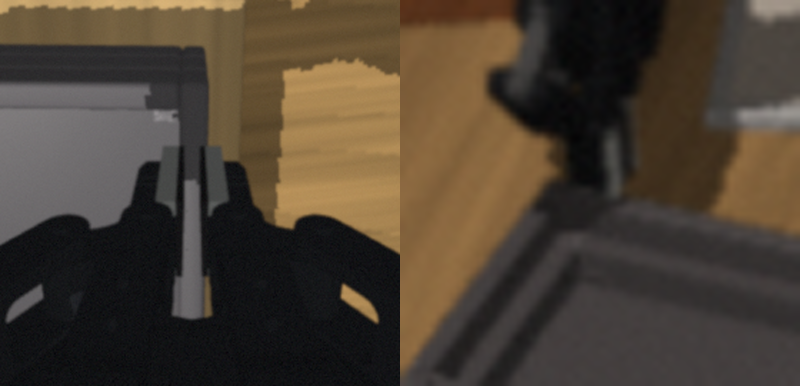

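Request:
carry_out:
  commands:
    - {"jaw": 0.0, "translation": [0, 0, 0], "spin": 0}
    - {"jaw": 0.0, "translation": [0, 0, 0], "spin": 0}
    - {"jaw": 0.0, "translation": [0, 0, 0], "spin": 0}
    - {"jaw": 0.0, "translation": [0, 0, 0], "spin": 0}
    - {"jaw": 0.0, "translation": [0, 0, 0], "spin": 0}
    - {"jaw": 0.0, "translation": [0, 0, 0], "spin": 0}
    - {"jaw": 0.0, "translation": [0, 0, 0], "spin": 0}
    - {"jaw": 0.0, "translation": [0, 0, 0], "spin": 0}
  squeeze: 20

```text
time: 30.05
tool_pos: [520.2, 271.5, 77.0]
tcp_rot: [-180.0, -0.0, -7.3]
ft_force: [0.7, -0.0, 1.3]
finger_gap: -0.2
grip_force: 0.0
```

The fingers shut above the rim, so the real tips sit higher than the reported TCP. The high first pinch on the scanner fits that too. I'll touch the rim's top (90 mm) with shut fingers to calibrate.

Request:
carry_out:
  commands:
    - {"jaw": 0.0, "translation": [0, 0, 0.002], "spin": 0}
    - {"jaw": 0.0, "translation": [0, 0, 0.001], "spin": 0}
    - {"jaw": 0.0, "translation": [0, 0, 0.001], "spin": 0}
    - {"jaw": 0.0, "translation": [0, 0, 0.001], "spin": 0}
    - {"jaw": 0.0, "translation": [0, 0, 0.001], "spin": 0}
    - {"jaw": 0.0, "translation": [0, 0, 0], "spin": 0}
    - {"jaw": 0.0, "translation": [0, 0, 0], "spin": 0}
    - {"jaw": 0.0, "translation": [0, 0, 0], "spin": 0}

```text
time: 30.72
tool_pos: [520.2, 271.5, 71.0]
tcp_rot: [-180.0, -0.0, -7.3]
ft_force: [0.1, 0.5, 0.0]
finger_gap: 0.5
grip_force: 0.0
```

Request:
carry_out:
  commands:
    - {"jaw": 0.0, "translation": [0, 0, 0.001], "spin": 0}
    - {"jaw": 0.0, "translation": [0, 0, 0.001], "spin": 0}
    - {"jaw": 0.0, "translation": [0, 0, 0.001], "spin": 0}
    - {"jaw": 0.0, "translation": [0, 0, 0.001], "spin": 0}
    - {"jaw": 0.0, "translation": [0, 0, 0], "spin": 0}
    - {"jaw": 0.0, "translation": [0, 0, 0], "spin": 0}
    - {"jaw": 0.0, "translation": [0, 0, 0], "spin": 0}
    - {"jaw": 0.0, "translation": [0, 0, 0], "spin": 0}

```text
time: 31.38
tool_pos: [520.3, 271.5, 67.7]
tcp_rot: [-180.0, -0.0, -7.3]
ft_force: [-2.3, -2.1, 5.4]
finger_gap: -0.0
grip_force: 3.0
```

Contact at TCP 67.7, so the tips are about 22 mm above the reported TCP. I need TCP ≈ 57 for 11 mm of bite. Raise, open, go down, pinch.

Request:
carry_out:
  commands:
    - {"jaw": 0.0, "translation": [0, 0, -0.01], "spin": 0}
    - {"jaw": 0.04, "translation": [0, 0, 0], "spin": 0}
    - {"jaw": 0.04, "translation": [0, 0, 0], "spin": 0}
    - {"jaw": 0.04, "translation": [0, 0, 0], "spin": 0}
    - {"jaw": 0.04, "translation": [0, 0, 0], "spin": 0}
    - {"jaw": 0.04, "translation": [0, 0, 0.007], "spin": 0}
    - {"jaw": 0.04, "translation": [0, 0, 0.007], "spin": 0}
    - {"jaw": 0.04, "translation": [0, 0, 0.006], "spin": 0}

```text
time: 32.05
tool_pos: [519.6, 271.3, 55.6]
tcp_rot: [180.0, 0.1, -7.3]
ft_force: [-0.3, 0.0, -0.6]
finger_gap: 40.1
grip_force: 0.0
```

Request:
carry_out:
  commands:
    - {"jaw": 0.04, "translation": [0, 0, 0], "spin": 0}
    - {"jaw": 0.005, "translation": [0, 0, 0], "spin": 0}
    - {"jaw": 0.005, "translation": [0, 0, 0], "spin": 0}
    - {"jaw": 0.005, "translation": [0, 0, 0], "spin": 0}
    - {"jaw": 0.005, "translation": [0, 0, 0], "spin": 0}
    - {"jaw": 0.005, "translation": [0, 0, 0], "spin": 0}
    - {"jaw": 0.005, "translation": [0, 0, 0], "spin": 0}
    - {"jaw": 0.005, "translation": [0, 0, 0], "spin": 0}
  squeeze: 20

```text
time: 32.72
tool_pos: [520.4, 271.5, 57.2]
tcp_rot: [-180.0, -0.0, -7.3]
ft_force: [1.4, 0.3, 0.2]
finger_gap: 9.1
grip_force: 23.3
```

Rim gripped (9.1 mm, 23 N). Lifting this corner slowly.

Request:
carry_out:
  commands:
    - {"jaw": 0.005, "translation": [0, 0, -0.002], "spin": 0}
    - {"jaw": 0.005, "translation": [0, 0, -0.002], "spin": 0}
    - {"jaw": 0.005, "translation": [0, 0, -0.002], "spin": 0}
    - {"jaw": 0.005, "translation": [0, 0, -0.002], "spin": 0}
    - {"jaw": 0.005, "translation": [0, 0, -0.002], "spin": 0}
    - {"jaw": 0.005, "translation": [0, 0, -0.002], "spin": 0}
    - {"jaw": 0.005, "translation": [0, 0, 0], "spin": 0}
    - {"jaw": 0.005, "translation": [0, 0, 0], "spin": 0}

```text
time: 33.38
tool_pos: [519.3, 271.8, 68.7]
tcp_rot: [180.0, 0.1, -7.3]
ft_force: [-3.9, 3.3, -5.4]
finger_gap: 9.2
grip_force: 22.7
```

```bash
cat > corners.py <<'E'
from h import *
s=r.sense(); print(s['tool_pos'].round(1),s['tcp_rot'].round(1),s['ft_force'].round(1),s['wrist_torque'].round(2),round(s['finger_gap'],1),round(s['grip_force'],1),s['time'])
P=[r.snapshot('scene'),r.snapshot('side')]
o=[r.landmark_of(q,'corner_a') for q in P]
L=[]
for i in o[0]:
    for j in o[1]:
        x,e=tri([(P[0],i['xy']),(P[1],j['xy'])]); L.append((e[0],x.round(1)))
for e,x in sorted(L,key=lambda t:t[0]):
    if e<6 and 40<x[2]<320: print(x,e)
E
python3 corners.py
```

```text
[519.3 271.8  68.7] [ 1.8e+02  1.0e-01 -7.3e+00] [-3.9  3.3 -5.4] [ 0.44  0.41 -0.18] 9.2 22.7 33.3833
[385.3 291.1  85.6] 0.3
[542.6 270.4 105.7] 0.3
[558.8 387.5  96.3] 1.4
[396.7 419.4  97. ] 1.5
[487.1 404.7 223.9] 3.3
```

Corner_d is up about 14–18 mm with the opposite corner still down. Another 8 mm.

Request:
carry_out:
  commands:
    - {"jaw": 0.005, "translation": [0, 0, -0.002], "spin": 0}
    - {"jaw": 0.005, "translation": [0, 0, -0.002], "spin": 0}
    - {"jaw": 0.005, "translation": [0, 0, -0.002], "spin": 0}
    - {"jaw": 0.005, "translation": [0, 0, -0.002], "spin": 0}
    - {"jaw": 0.005, "translation": [0, 0, 0], "spin": 0}
    - {"jaw": 0.005, "translation": [0, 0, 0], "spin": 0}
    - {"jaw": 0.005, "translation": [0, 0, 0], "spin": 0}
    - {"jaw": 0.005, "translation": [0, 0, 0], "spin": 0}

```text
time: 34.25
tool_pos: [520.6, 271.4, 77.2]
tcp_rot: [-180.0, -0.0, -7.3]
ft_force: [-0.1, 1.7, -2.6]
finger_gap: 9.1
grip_force: 22.4
```

```bash
python3 corners.py
```

```text
[520.6 271.4  77.2] [-180.    -0.    -7.3] [-0.1  1.7 -2.6] [ 0.24  0.08 -0.01] 9.1 22.4 34.25
[543.1 270.3 106.2] 0.2
[400.  421.  100.7] 2.1
[487.5 405.8 225. ] 2.8
[386.8 287.6  92. ] 4.6
```

```bash
cat > tfit.py <<'E'
from h import *
from scipy.spatial.transform import Rotation as Ro
s=r.sense(); t0=np.array([520.4,271.5,57.2]); print(s['tool_pos'].round(1),s['ft_force'].round(1),s['time'])
G0=np.array([58,-60,32.]); RIM=box(-85,85,-65,65,18,38); base=pose(np.array([G0+[0,0,52]]),470.3,338.2,-7.5)[0]
g=base+np.array(s['tool_pos'])-t0
def W(q): 
    R=Ro.from_euler('ZYX',[q[2],q[1],q[0]],degrees=True); return lambda V:R.apply(np.asarray(V,float)-G0)+g+[0,0,q[3]]
P=[r.snapshot('scene'),r.snapshot('side')]; v=[]
for p in P:
    c=proj(p,[W([0,0,-7.5,0])([0,0,30])])[0]
    L=[k for k in r.regions_of(p,'tray_top') if np.hypot(*(np.array(k['xy'])-c))<20]
    if L: v.append((p,L[0]['pixels'].astype(np.float32)))
def cost(q):
    t=0
    for p,m in v:
        im=np.zeros((1680,2240),np.uint8); cv2.fillConvexPoly(im,cv2.convexHull(np.round(proj(p,W(q)(RIM))*4+1.5).astype(np.int32)),1)
        im=cv2.resize(im.astype(np.float32),(560,420),interpolation=cv2.INTER_AREA); t+=np.minimum(im,m).sum()/np.maximum(im,m).sum()
    return -t/len(v)+1e-4*q[3]**2
o=minimize(cost,[3,-5,-7.5,0],method='Nelder-Mead',options=dict(initial_simplex=[[0,0,-7.5,0],[8,0,-7.5,0],[0,-9,-7.5,0],[0,0,-3,0],[4,-4,-7,4]],maxiter=250))
f=W(o.x); print(len(v),'roll,pitch,yaw,dz',o.x.round(1),round(-o.fun,3),'centre',f([0,0,0]).round(1)); 
for n,c in zip('abcd',([80,60,38],[-80,60,38],[-80,-60,38],[80,-60,38])): print(n,f(c).round(0),end=' ')
E
python3 tfit.py
```

```text
[520.5 271.5  77.1] [-0.7  1.5 -2.7] 34.45
2 roll,pitch,yaw,dz [-0.4 -7.7 -7.5 -0.1] 0.831 centre [475.1 337.3  64. ]
a [557. 387. 112.] b [399. 408.  91.] c [384. 289.  91.] d [541. 268. 113.]
```

Peel confirmed: pitch −7.7°, corner_d at 113, corner_b at 91. Gripping harder and lifting on.

Request:
carry_out:
  commands:
    - {"jaw": 0.003, "translation": [0, 0, 0], "spin": 0}
    - {"jaw": 0.003, "translation": [0, 0, 0], "spin": 0}
    - {"jaw": 0.003, "translation": [0, 0, -0.002], "spin": 0}
    - {"jaw": 0.003, "translation": [0, 0, -0.002], "spin": 0}
    - {"jaw": 0.003, "translation": [0, 0, -0.002], "spin": 0}
    - {"jaw": 0.003, "translation": [0, 0, -0.002], "spin": 0}
    - {"jaw": 0.003, "translation": [0, 0, 0], "spin": 0}
    - {"jaw": 0.003, "translation": [0, 0, 0], "spin": 0}
  squeeze: 60

```text
time: 35.32
tool_pos: [520.8, 271.5, 85.8]
tcp_rot: [-180.0, -0.1, -7.3]
ft_force: [-0.7, -0.3, -1.1]
finger_gap: 8.1
grip_force: 62.0
```

```bash
python3 tfit.py
```

```text
[520.8 271.5  85.8] [-0.7 -0.3 -1.1] 35.3167
2 roll,pitch,yaw,dz [-0.7 -8.2 -6.8 -0.1] 0.841 centre [475.  336.6  71.8]
a [556. 388. 120.] b [398. 407.  97.] c [384. 288.  99.] d [541. 269. 122.]
```

It came free at 8.2° tilt (0.143 rad) and the wrist force equals the tray's weight. Lifting clear and going to the panel.

```bash
python3 plan.py 521,271,110,-7.3,5 521,271,177,-7.3,20 508,-44,177,-7.3,25
```

```text
at [520.3 271.4  85.1] [180.   -0.   -7.3] t 35.52 gap 8.1
0 0 -0.005 0; 0 0 -0.005 0; 0 0 -0.005 0; 0 0 -0.005 0; 0.001 0 -0.005 0; 0 0 -0.017 0; 0 0 -0.017 0; 0 0 -0.016 0
0 0 -0.017 0; 0.002 0.024 0 0; 0.002 0.024 0 0; 0.002 0.024 0 0; 0.002 0.024 0 0; 0.002 0.024 0 0; 0.002 0.024 0 0; 0.002 0.024 0 0
0.002 0.024 0 0; 0.002 0.024 0 0; 0.002 0.025 0 0; 0.002 0.024 0 0; 0.002 0.025 0 0; 0.003 0.024 0 0; 0 0 0 0; 0 0 0 0
```

Request:
carry_out:
  commands:
    - {"jaw": 0.003, "translation": [0, 0, -0.005], "spin": 0}
    - {"jaw": 0.003, "translation": [0, 0, -0.005], "spin": 0}
    - {"jaw": 0.003, "translation": [0, 0, -0.005], "spin": 0}
    - {"jaw": 0.003, "translation": [0, 0, -0.005], "spin": 0}
    - {"jaw": 0.003, "translation": [0, 0, -0.005], "spin": 0}
    - {"jaw": 0.003, "translation": [0, 0, -0.017], "spin": 0}
    - {"jaw": 0.003, "translation": [0, 0, -0.017], "spin": 0}
    - {"jaw": 0.003, "translation": [0, 0, -0.016], "spin": 0}

```text
time: 36.18
tool_pos: [520.1, 271.5, 161.2]
tcp_rot: [-180.0, -0.0, -7.3]
ft_force: [-0.5, 0.8, -1.8]
finger_gap: 7.9
grip_force: 62.0
```

Request:
carry_out:
  commands:
    - {"jaw": 0.003, "translation": [0, 0, -0.017], "spin": 0}
    - {"jaw": 0.003, "translation": [0.002, 0.016, 0], "spin": 0}
    - {"jaw": 0.003, "translation": [0.002, 0.024, 0], "spin": 0}
    - {"jaw": 0.003, "translation": [0.002, 0.024, 0], "spin": 0}
    - {"jaw": 0.003, "translation": [0.002, 0.024, 0], "spin": 0}
    - {"jaw": 0.003, "translation": [0.002, 0.024, 0], "spin": 0}
    - {"jaw": 0.003, "translation": [0.002, 0.024, 0], "spin": 0}
    - {"jaw": 0.003, "translation": [0.002, 0.024, 0], "spin": 0}

```text
time: 36.85
tool_pos: [513.7, 110.0, 177.6]
tcp_rot: [-180.0, -0.0, -7.3]
ft_force: [0.1, -0.1, -1.0]
finger_gap: 7.8
grip_force: 62.0
```

Request:
carry_out:
  commands:
    - {"jaw": 0.003, "translation": [0.002, 0.024, 0], "spin": 0}
    - {"jaw": 0.003, "translation": [0.002, 0.024, 0], "spin": 0}
    - {"jaw": 0.003, "translation": [0.002, 0.025, 0], "spin": 0}
    - {"jaw": 0.003, "translation": [0.002, 0.024, 0], "spin": 0}
    - {"jaw": 0.003, "translation": [0.002, 0.024, 0], "spin": 0}
    - {"jaw": 0.003, "translation": [0.002, 0.02, 0], "spin": 0}
    - {"jaw": 0.003, "translation": [0.002, 0.012, 0], "spin": 0}
    - {"jaw": 0.003, "translation": [0, 0, 0], "spin": 0}

```text
time: 37.52
tool_pos: [508.4, -44.6, 177.5]
tcp_rot: [180.0, -0.0, -7.4]
ft_force: [-0.9, -0.8, -0.9]
finger_gap: 7.8
grip_force: 62.0
```

```bash
python3 tfit.py; python3 - <<'E'
from h import *
P=[r.snapshot('scene'),r.snapshot('side')]
cv2.imwrite('pics/end.png',np.hstack([cv2.resize(p['pixels'],(400,300)) for p in P]))
v=[(p,mask(p,'tray_mid',[470.3,338,60])) for p in P]; v=[x for x in v if x[1] is not None]
if v: print('\nmid',len(v),fit([box(-85,85,-65,65,50,70)],v,[470.3,338,-7.5]))
v=[(p,mask(p,'scanner',[505,-330,20])) for p in P]; v=[x for x in v if x[1] is not None]
if v: print('scan',len(v),fit(SCAN,v,[505,-330,18]))
E
```

```text
[508.4 -44.6 177.5] [-0.9 -0.8 -0.9] 37.5167
2 roll,pitch,yaw,dz [-1.1 -6.5 -8.2 -1.9] 0.904 centre [463.2  21.5 162.9]
a [546.  71. 209.] b [389.  94. 190.] c [372. -25. 193.] d [529. -48. 211.] 
mid 2 (array([471.5, 338.1,  -7.8]), np.float64(0.962))
scan 1 (array([ 505.5, -327.1,   18.4]), np.float64(0.912))
```

View pics/end.png

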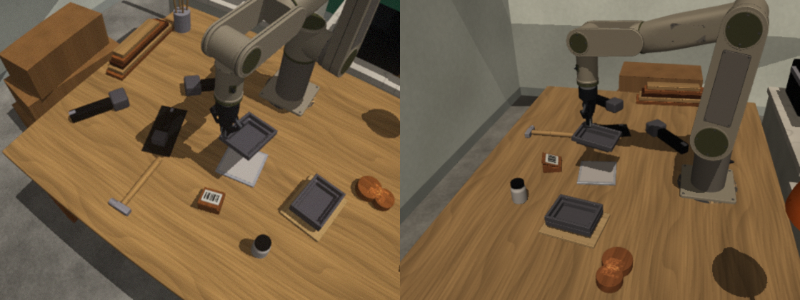

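The picture shows the tray held over the panel (scene half, about (250,135)). The lower trays are in place, the scanner is on its mat, and the glue and hammer are untouched. Tilt is about 7°, below the 0.2 rad limit (11.5°). Settling, then handing in.

Request:
carry_out:
  commands:
    - {"jaw": 0.003, "translation": [0, 0, 0], "spin": 0}
    - {"jaw": 0.003, "translation": [0, 0, 0], "spin": 0}
    - {"jaw": 0.003, "translation": [0, 0, 0], "spin": 0}
    - {"jaw": 0.003, "translation": [0, 0, 0], "spin": 0}
    - {"jaw": 0.003, "translation": [0, 0, 0], "spin": 0}
    - {"jaw": 0.003, "translation": [0, 0, 0], "spin": 0}
    - {"jaw": 0.003, "translation": [0, 0, 0], "spin": 0}
    - {"jaw": 0.003, "translation": [0, 0, 0], "spin": 0}

```text
time: 38.68
tool_pos: [508.2, -42.5, 177.0]
tcp_rot: [-180.0, -0.0, -7.3]
ft_force: [-0.3, -0.2, -1.3]
finger_gap: 7.5
grip_force: 62.0
```

```bash
python3 -c "
from bench import r
print(r.hand_in())"
```

```text
the job is handed in; nothing more can be done
None
```

The job is handed in at about 39 s with no verdict returned: by my camera measurements the label was read, the scanner is back on its mat, and the top tray was peeled corner first and is held about 15 cm above the panel's middle, tilted about 7° (limit 11.5°).

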